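# Set the ceramic blanks on their painting stands

### The job

Get the blanks ready for the painting class: take the three white baubles and the egg out of the carton and set each one, without dropping it, on the wooden stand of its size on the plywood board: the smallest bauble on the smallest ring, the middle one on the middle ring, the largest on the widest ring, and the egg blunt end down in the egg cup. They should sit properly down in their stands with the brass caps and the egg's narrow end pointing up, the stands still standing flat, and the two paint bottles left standing where they are.

Things in the scene. Friction and masses are not known exactly. Their poses are not given: they have to be found in the camera images.
- bauble_small: The smallest bauble: plain white glazed ceramic ball, 40 mm diameter, about 35 g, with a 13 mm wide brass cap and loop on top rising 12 mm above the ball. Origin at the ball's centre; z points to the cap (up at the start). Starts with its centre 32 mm above the table. In a pulp pocket: an upright collar, rim 16 mm above the table and 31 mm across, foot 34 mm.
- bauble_medium: The middle-sized bauble: plain white glazed ceramic ball, 50 mm diameter, about 55 g, with a 13 mm wide brass cap and loop on top rising 12 mm above the ball. Origin at the ball's centre; z points to the cap (up at the start). Starts with its centre 38 mm above the table. In one of the carton's four pockets (2 x 2, 100 mm apart, which one varies).
- bauble_large: The largest bauble: plain white glazed ceramic ball, 60 mm diameter, about 85 g, with a 13 mm wide brass cap and loop on top rising 12 mm above the ball. Origin at the ball's centre; z points to the cap (up at the start). Starts with its centre 43.5 mm above the table. Same carton: fixed, 250 mm square, walls 15 mm high, floor 5 mm above the table.
- egg: White glazed ceramic egg, 44 mm at its widest, 60 mm tall, no cap, about 60 g, standing blunt end down in a pocket of the carton. Origin at the centre of its widest circle, 22 mm above the blunt end (a half ball below it), 38 mm below the narrow end, 34 mm above the table at the start; z points to the narrow end (up at the start).
- ring_small: The smallest ring: dark turned wood, loose, lying flat, 34 mm outside, 24 mm bore, 12 mm high. Origin at the centre of its underside, z up. With its bauble seated in the bore, the bauble's centre is 28 mm above that origin. Stands on a fixed plywood board, 250 mm square, 6 mm thick.
- ring_medium: The middle ring: dark turned wood, loose, lying flat, 44 mm outside, 33 mm bore, 15 mm high. Origin at the centre of its underside, z up. With its bauble seated in the bore, the bauble's centre is 34 mm above that origin. On the plywood board; the four stands are about 115 mm apart (2 x 2, which is where varies).
- ring_large: The widest ring: dark turned wood, loose, lying flat, 54 mm outside, 42 mm bore, 18 mm high. Origin at the centre of its underside, z up. With its bauble seated in the bore, the bauble's centre is 39.5 mm above that origin. On the plywood board; carton and board lie left and right of the centre line, either way round.
- egg_cup: Dark turned-wood egg cup on a foot, loose, 45 mm high, foot 42 mm and rim 40 mm across, 34 mm bore at the rim, on the plywood board. Origin at the centre of its underside, z up. With the egg seated blunt end down, the egg's origin is 59.5 mm above that origin.
- paint_green: Green 60 ml paint bottle with a white cap, 36 mm diameter, 90 mm high, standing loose on the table near the robot's centre line between carton and board. Not part of the job. Origin at the centre of its underside, z up.
- paint_red: Red 60 ml paint bottle with a white cap, 36 mm diameter, 90 mm high, standing loose on the table near the robot's centre line between carton and board. Not part of the job. Origin at the centre of its underside, z up.
Mind the look-alikes: they are no part of the job. Leave any green, purple or red look-alike of the bauble_large alone.

How it is judged:
At the end, for the whole second after the job is handed in: Each blank rests in its own stand: centred within 8 mm, its centre within 5 mm of the seated height, cap (or narrow end) within 0.4 rad of straight up, stand upright within 0.1 rad, at rest and released (horizontal distance between bauble_small and ring_small below 0.008 m and z of bauble_small in the frame of ring_small between 0.0233 and 0.0333 m and angle between each of bauble_small, bauble_medium, bauble_large, egg's own z axis and vertical below 0.4 rad and angle between each of ring_small, ring_medium, ring_large, egg_cup's own z axis and vertical below 0.1 rad and linear speed of each of bauble_small, bauble_medium, bauble_large, egg below 0.02 m/s and angular speed of each of bauble_small, bauble_medium, bauble_large, egg below 0.3 rad/s and horizontal distance between bauble_medium and ring_medium below 0.008 m and z of bauble_medium in the frame of ring_medium between 0.0289 and 0.0389 m and horizontal distance between bauble_large and ring_large below 0.008 m and z of bauble_large in the frame of ring_large between 0.0345 and 0.0445 m and horizontal distance between egg and egg_cup below 0.008 m and z of egg in the frame of egg_cup between 0.0545 and 0.0645 m); the robot touches nothing.
It fails at once if a bauble or the egg is dropped or flung: faster than 0.7 m/s while the fingers do not hold it (a free fall of 25 mm) ((linear speed of bauble_small above 0.7 m/s and contact force between bauble_small and the fingers below 0.05 N) or (linear speed of bauble_medium above 0.7 m/s and contact force between bauble_medium and the fingers below 0.05 N) or (linear speed of bauble_large above 0.7 m/s and contact force between bauble_large and the fingers below 0.05 N) or (linear speed of egg above 0.7 m/s and contact force between egg and the fingers below 0.05 N)).
It fails at once if a paint bottle is moved more than 30 mm or tipped ((distance of paint_green from where it was at the start of the episode above 0.03 m or angle between paint_green's own z axis and vertical above 0.5 rad) or (distance of paint_red from where it was at the start of the episode above 0.03 m or angle between paint_red's own z axis and vertical above 0.5 rad)).
It also fails if it takes over 128 s, if anything falls off the work surface, if the arm or the gripper's body presses on something with over 40 N, if the wrist force passes 120 N, or if a joint passes its speed limit or range.

### The arm

A 6-joint arm with a two-finger parallel gripper is mounted at the origin on the work surface. World frame = base frame: x ahead of the robot, y to its left, z up, the work surface at z = 0. Lengths are in m, angles in rad, forces in N, time in s.
With the tool pointing down it reaches from about 0.35 to 0.975 m from the base axis. Payload 4.9 kg.
Tool frame: the origin (TCP) lies at the very end of the fingers, on their centre line; the grasp point (between the pads) lies 19 mm behind it (ctrl.grasp_offset is the distance from the TCP to the grasp point, in m); y points along the fingers, z is the direction in which the jaws open and shut, and the axes are right-handed (so a half turn about y gives the same grasp; the last joint's range is limited). The gripper opens to 85 mm and grips with 20 to 120 N. Pads are 22 mm wide; open, the fingers measure 114 mm over their backs; the gripper's body (76 mm by 85 mm) begins 54 mm behind the grasp point. The pads swing forward as they close: fully open they stand 13 mm farther back than shut.
Start: joints at [-1.247, 0.053, 1.613, -0, 1.476, -0.119], TCP at [0.268, -0.565, 0.231] pointing down, gripper open.
Joint ranges: [-3.01, 3.01], [-1.01, 2.22], [0.06, 2.58], [-1.02, 4.17], [0.09, 2.62], [-3.14, 3.14]. Speed limits (rad/s): [2.57, 2.57, 3.14, 3.14, 3.14, 3.14].

### API

Orientations are given as a rotation vector (axis times angle).
In Python, from station import ctrl, eyes, finish_job, find_in, regions_of, pinpoint gives the robot as it stands.
- The arm moves only by the tool play_rows, never from a script. Its argument "moves" is a list of rows, each an object of numbers: "x", "y", "z": the shift along the world's x, y, z in cm; "turn": the turn about the world's z in degrees; "jaw": the finger opening in cm, from 0 to 8.54. A call has 1 to 8 rows; each row shifts and turns the commanded pose from where the row before left it; what a row does not reach is not made up. A row lasts 1/12 s, in which the tool goes at most 41.7 mm and 7.16 degrees, less where a joint would pass 70% of its speed; a pose out of reach is approached as far as the arm can. A call is refused whole if a number of a shift passes 4.17 or a number of a turn 7.16, either way. A call with a gripper value outside its range is refused whole. The fingers move at their own pace and stop on an object; "squeeze" is the grip in N (left out, the last holds). Time passes only in rows, so rows that do not move let the fingers close. It gives the time, the measured TCP pose, the force and the opening at its end, in the units of the state.
- ctrl.get_obs(): the state, without advancing time (a new reading comes with each control period).
- eyes.get_image(name): name is "scene" or "top"; returns a dict with "img" (420x560x3 uint8, red, green, blue), "camera_matrix" (3x3 intrinsics, pixels), "cam_to_world" (4x4, takes a point from camera to world coordinates). Camera axes: x right, y up, looking along -z (the intrinsics and any distortion apply to the point x, -y, -z); pixel columns grow to the right and rows downward; lengths in m; the calibration is good to about 2 mm. A picture is of the moment at which its call begins. There is no depth.
- finish_job(): hands the job in, once; it reports no verdict.
Trained networks look in the newest picture that a camera, given by its name, has taken for a name from the list of things; names that differ only in an ending like _2 or _b are one class to them, and where a whole thing is asked for, a point or a joint stands for the part that bears it (a point fixed in the world has none). Each returns a list of dicts, best first, with "score" (0 to 1); they miss things now and then, are a little off and sometimes report something else, mostly with a low value. They report only what shows in the picture. A call takes as long as a camera call. They do not tell look-alikes from the thing itself.
- find_in(camera, query): "point" ([column, row] in pixels, amid what is visible of it).
- regions_of(camera, query): "pixels" (420x560 bool, what is visible of it) and "point" ([column, row] in pixels, amid what is visible of it).
- pinpoint(camera, query): "point" ([column, row] in pixels: a listed point, or the origin of a listed thing).
The state is a dict: "t": time; "q": joint angles; "dq": joint speeds; "effort": joint torques, N m; "tool_pos": TCP position; "tool_rot": TCP orientation; "contact_force": force on the tool from outside, world axes, zero at the start; "wrist_torque": the same for the moment, N m; "opening": finger opening in m.
Only numpy, scipy, OpenCV 4.12 (cv2) and the standard library are available. Lean on these libraries where they do the work, as an engineer would, in place of code of your own. Each camera call takes 0.05 s, during which the arm holds its last target.

## Working session

There is one attempt and no reset: what is moved stays moved. The work goes in short steps, Python scripts to look and compute and a tool call to move; the robot and the scene stay as the last step left them, time stands still between calls to the robot, and variables do not carry over. Pictures are saved under pics/ and viewed, and the job is handed in when it is done.

Besides the shell and the picture viewer there is one more tool, called after "Call:" by a JSON object that holds its "name" and its "arguments". play_rows: Moves the arm, as the interface text tells. Its arguments: {"type":"object","properties":{"moves":{"type":"array"},"squeeze":{"type":"number"}},"required":["moves"]}

```bash
ls; mkdir -p pics; python3 - <<'E'
from station import ctrl, eyes
import cv2
print(ctrl.get_obs())
for n in ("scene","top"):
    d=eyes.get_image(n); cv2.imwrite(f"pics/{n}0.png",d["img"][:,:,::-1]); print(n,d["camera_matrix"],d["cam_to_world"], d.keys())
E
```

```text
pics
{'t': 0.0, 'q': array([-1.24700684e+00,  5.33696903e-02,  1.61429369e+00, -8.18329579e-06,
        1.47599533e+00, -1.18969598e-01]), 'dq': array([ 0.00029369,  0.00136452, -0.00110152,  0.00081475, -0.00034427,
       -0.00107564]), 'effort': array([ 1.48972405e-03, -3.93683767e+01, -3.70174348e+01,  2.52454782e-05,
        7.11833563e-03, -1.17368984e-05]), 'tool_pos': array([ 0.2675875 , -0.56413192,  0.23005524]), 'tool_rot': array([-0.4450006 ,  1.97826959, -1.97410813]), 'contact_force': array([-1.23806114,  0.06639162, -0.15349476]), 'wrist_torque': array([-0.05025335, -0.00846249,  0.00735418]), 'opening': 0.08537506505895232}
scene [[410.59296222   0.         278.3064853 ]
 [  0.         410.59296222 210.89405019]
 [  0.           0.           1.        ]] [[-0.39543068 -0.67071963  0.62751076  1.11386326]
 [ 0.91833608 -0.30144932  0.25649007  0.29094376]
 [ 0.01712976  0.67768981  0.73514835  0.70034235]
 [ 0.          0.          0.          1.        ]] dict_keys(['img', 'camera_matrix', 'cam_to_world'])
top [[501.71158872   0.         281.78016752]
 [  0.         501.71158872 205.61621093]
 [  0.           0.           1.        ]] [[ 0.00197536  0.97827061 -0.20732274  0.33815195]
 [-0.99999271  0.00260961  0.00278583  0.04849094]
 [ 0.00326632  0.20731573  0.97826863  1.23491658]
 [ 0.          0.          0.          1.        ]] dict_keys(['img', 'camera_matrix', 'cam_to_world'])
```

View pics/scene0.png

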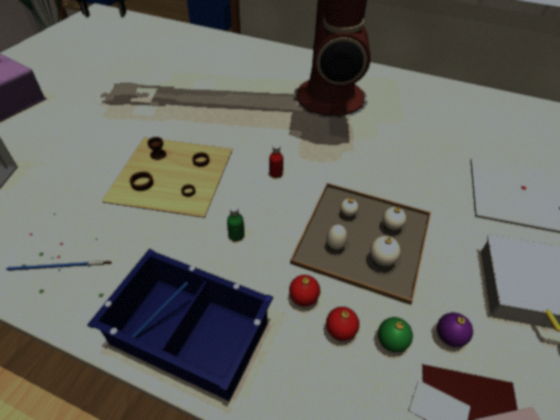

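View pics/top0.png

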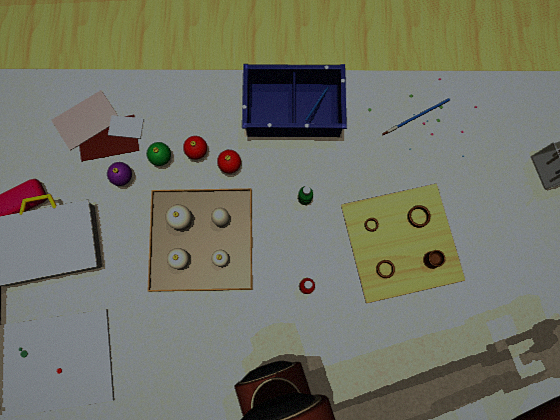

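The scene picture shows the board with four dark stands at about (170,175). The carton at about (365,240) holds four white items, and coloured look-alike balls lie in front of it. In the top picture the whites are at (177,217) large, (220,217) egg, (178,259) medium and (220,258) small. The stands are at (371,225) small ring, (419,216) large, (385,269) medium and (433,259) cup. Bottles are at (306,195) and (307,286).

```bash
cat > h.py <<'E'
import numpy as np, cv2
from station import ctrl, eyes, find_in, regions_of, pinpoint
def cam(n):
    d=eyes.get_image(n); return d
def ray(d,p):
    K=d["camera_matrix"];T=d["cam_to_world"]
    x=(p[0]-K[0,2])/K[0,0]; y=(p[1]-K[1,2])/K[1,1]
    return T[:3,3], T[:3,:3]@np.array([x,-y,-1.])
def atz(d,p,z):
    o,v=ray(d,p); s=(z-o[2])/v[2]; return o+s*v
def tri(rs):
    A=np.zeros((3,3));b=np.zeros(3)
    for o,v in rs:
        v=v/np.linalg.norm(v);M=np.eye(3)-np.outer(v,v);A+=M;b+=M@o
    return np.linalg.solve(A,b)
def proj(d,X):
    T=d["cam_to_world"];K=d["camera_matrix"]
    c=T[:3,:3].T@(np.asarray(X)-T[:3,3]); return np.array([K[0,0]*c[0]/-c[2]+K[0,2], K[1,1]*-c[1]/-c[2]+K[1,2]])
E
python3 - <<'E'
from h import *
Z=dict(bauble_small=.032,bauble_medium=.038,bauble_large=.0435,egg=.034,ring_small=.006,ring_medium=.006,ring_large=.006,egg_cup=.006,paint_green=0,paint_red=0)
D={n:cam(n) for n in("top","scene")}
for k,z in Z.items():
    for n in D:
        for f in (pinpoint,):
            for r in f(n,k)[:4]:
                if r["score"]>.2: print(k,n,round(r["score"],2),np.round(r["point"],1),np.round(atz(D[n],r["point"],z)[:2],4))
        if n=='top' or 1:
          for r in regions_of(n,k)[:6]:
            if r["score"]>.2:
                m=r["pixels"]; ys,xs=np.nonzero(m); print("   reg",n,round(r["score"],2),np.round([xs.mean(),ys.mean()],1),m.sum(),np.round(atz(D[n],(xs.mean(),ys.mean()),z)[:2],4), xs.min(),xs.max(),ys.min(),ys.max())
for n in D:
    c=D[n]["img"][:,:,::-1]
    c=c[180:310,140:260] if n=="top" else c[175:305,285:440]
    cv2.imwrite(f"pics/{n}_c.png",cv2.resize(c,None,fx=4.5,fy=4.5,interpolation=cv2.INTER_CUBIC))
E
```

```text
bauble_small top 0.73 [418.6 214.9] [ 0.5708 -0.2893]
bauble_small top 0.67 [219.5 256.9] [0.467  0.1942]
bauble_small top 0.33 [307.3 198.2] [ 0.6119 -0.0177]
   reg top 0.62 [219.3 257.5] 222 [0.4656 0.1945] 211 227 250 265
   reg top 0.59 [305.2 195.4] 221 [ 0.619  -0.0124] 298 313 187 204
   reg top 0.37 [178.  216.4] 501 [0.5655 0.298 ] 166 191 205 228
bauble_small scene 0.6 [350.9 207.6] [0.4675 0.2021]
   reg scene 0.73 [348.9 206.2] 286 [0.4651 0.1968] 340 358 197 215
bauble_medium top 0.92 [173.4 256.1] [0.468  0.3034]
bauble_medium top 0.27 [431.4 261.8] [ 0.4558 -0.3119]
   reg top 0.71 [176.9 257.8] 339 [0.4641 0.2948] 167 187 248 268
bauble_medium scene 0.69 [395.6 216.2] [0.458  0.2997]
   reg scene 0.75 [394.  217.7] 374 [0.464  0.2974] 383 404 207 228
bauble_large top 0.94 [195.  146.2] [0.7412 0.2613]
bauble_large top 0.93 [157.3 152.2] [0.7253 0.3542]
bauble_large top 0.87 [119.2 173.1] [0.6713 0.445 ]
bauble_large top 0.78 [230.5 161. ] [0.7031 0.1721]
   reg top 0.96 [177.7 216.6] 512 [0.5629 0.2964] 165 190 205 229
   reg top 0.85 [118.7 173.4] 458 [0.6704 0.446 
[... 2168 characters left out ...]
0.3287] 423 445 250 268
egg_cup scene 0.8 [157.7 153.5] [ 0.4629 -0.3205]
   reg scene 0.83 [156.5 147.2] 290 [ 0.4422 -0.3385] 148 165 136 158
paint_green top 0.79 [306.4 198.9] [ 0.6174 -0.0171]
   reg top 0.58 [305.3 194.8] 209 [ 0.628  -0.0146] 298 312 186 203
paint_green scene 0.77 [238.  235.1] [ 0.6188 -0.0056]
   reg scene 0.58 [235.3 224.3] 486 [ 0.5932 -0.0254] 227 244 206 240
   reg scene 0.39 [140.4 180.3] 280 [ 0.5613 -0.3049] 130 152 171 190
paint_red top 0.58 [308.9 282.2] [ 0.4092 -0.0215]
   reg top 0.46 [306.3 285.5] 200 [ 0.4012 -0.0152] 299 314 278 293
paint_red scene 0.97 [277.  177.8] [ 0.4138 -0.001 ]
   reg scene 0.7 [276.2 162. ] 342 [ 0.3593 -0.027 ] 269 283 145 176
```

```bash
python3 - <<'E'
from h import *
t=cam("top")["img"][:,:,::-1]; s=cam("scene")["img"][:,:,::-1]
R=lambda c,f:cv2.resize(c,None,fx=f,fy=f,interpolation=cv2.INTER_CUBIC)
cv2.imwrite("pics/t_board.png",R(t[180:310,335:475],5.5))
cv2.imwrite("pics/s_board.png",R(s[130:220,100:240],5.5))
E
```

```text
(no output)
```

View pics/t_board.png

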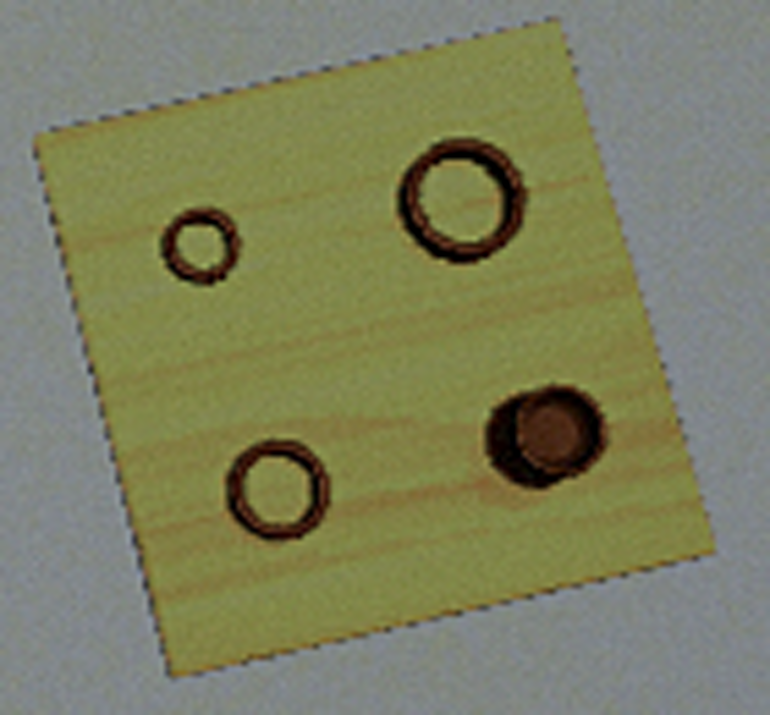

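View pics/top_c.png

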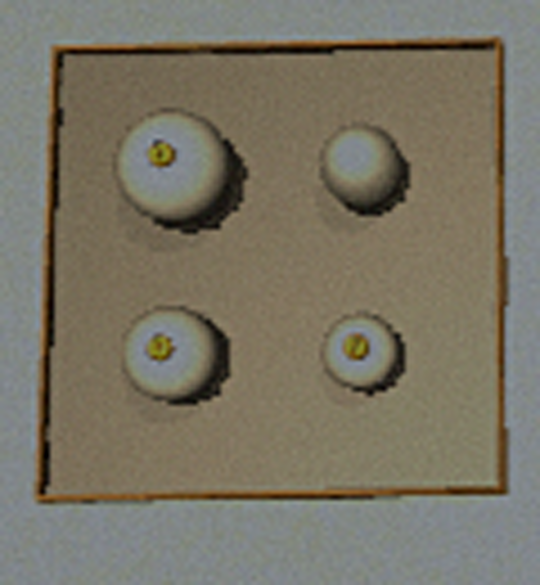

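View pics/scene_c.png

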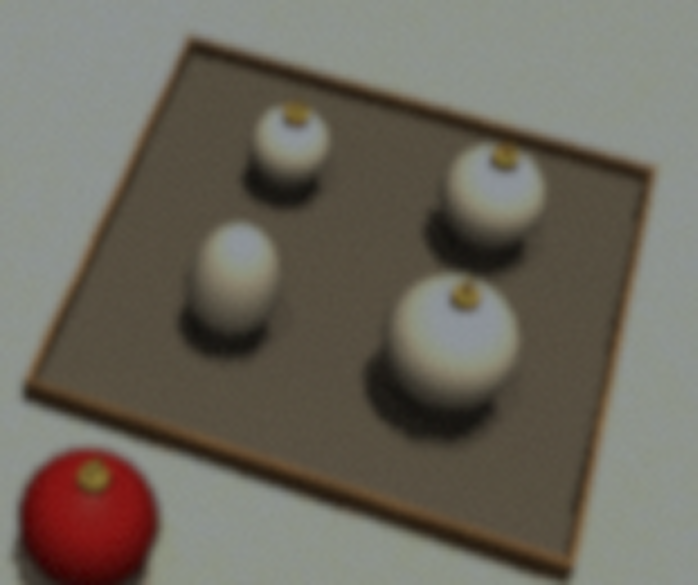

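View pics/s_board.png

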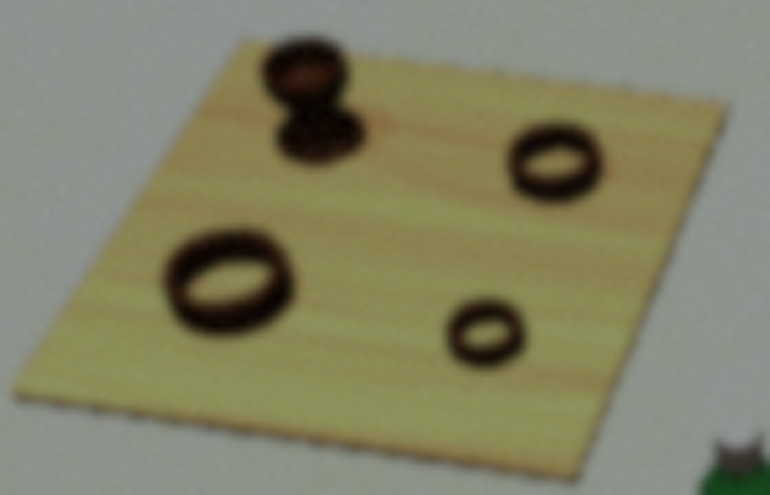

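```bash
cat > fit.py <<'E'
from h import *
from scipy.ndimage import map_coordinates, gaussian_filter
th=np.linspace(0,2*np.pi,72,endpoint=False)
def circ(r,z): return np.c_[r*np.cos(th),r*np.sin(th),np.full(72,z)]
def ball(r): 
    return np.vstack([circ(r*np.cos(a),r*np.sin(a)) for a in np.linspace(-1.5,1.5,41)])
def egg():
    b=[circ(22*np.cos(a),22*np.sin(a)) for a in np.linspace(-1.5,0,20)]+[circ(22*np.cos(a),38*np.sin(a)) for a in np.linspace(0,1.5,20)]
    return np.vstack(b)/1000
M={}
M['bauble_small']=(ball(.02),.032,(.467,.195)); M['bauble_medium']=(ball(.025),.038,(.464,.296)); M['bauble_large']=(ball(.03),.0435,(.563,.297)); M['egg']=(egg(),.034,(.566,.198))
def ring(o,h): return np.vstack([circ(o,0),circ(o,h)])
M['ring_small']=(ring(.017,.012),.006,(.55,-.175)); M['ring_medium']=(ring(.022,.015),.006,(.442,-.205)); M['ring_large']=(ring(.027,.018),.006,(.573,-.295))
M['egg_cup']=(circ(.020,.045),.006,(.463,-.319))
B={'ring_small':(.012,.012),'ring_medium':(.0165,.015),'ring_large':(.021,.018),'egg_cup':(.017,.045)}
def gradimg(d):
    g=gaussian_filter(d["img"].astype(float),(0.7,0.7,0))
    gy,gx=np.gradient(g,axis=(0,1)); return gx.sum(2),gy.sum(2)
def contour(d,P):
    p=np.array([proj(d,q) for q in P],np.float32)
    h=cv2.convexHull(p)[:,0]
    # resample
    h=np.vstack([h,h[:1]]);s=np.r_[0,np.cumsum(np.linalg.norm(np.diff(h,axis=0),axis=1))]
    u=np.linspace(0,s[-1],100,endpoint=False); c=np.c_[np.interp(u,s,h[:,0]),np.interp(u,s,h[:,1])]
    t=np.roll(c,-1,0)-np.roll(c,1,0); n=np.c_[t[:,1],-t[:,0]]/np.linalg.norm(t,axis=1)[:,None]
    return c,n
def score(G,c,n,signed=0):
    a=map_coordinates(G[0],[c[:,1],c[:,0]],order=1)*n[:,0]+map_coordinates(G[1],[c[:,1],c[:,0]],order=1)*n[:,1]
    return np.minimum(np.abs(a),60).mean()
def fit(d,G,k,pos=None,z=None):
    P,z0,p0=M[k]; z=z0 if z is None else z; p0=np.array(pos if pos is not None else p0)
    best=None; 
    for step,rng in ((.002,6),(.0005,4)):
        c0=p0 if best is None else best[1]
        for i in range(-rng,rng+1):
            for j in range(-rng,rng+1):
                q=c0+np.array([i,j])*step
                if best is None or (i,j)==(-rng,-rng):
                    pass
                T=np.r_[q,z]
                key=(i,j)
                s=score(G,*contour(d,P[::2]+T))
                if k in B: s+=score(G,*contour(d,circ(B[k][0],B[k][1])+T))
                if best is None or s>best[0]: best=(s,q)
    return best
E
cat > run.py <<'E'
from fit import *
import sys
D={n:cam(n) for n in("top","scene")}; G={n:gradimg(D[n]) for n in D}
for k in M:
    r={n:fit(D[n],G[n],k) for n in D}
    print(k,*[(n,np.round(r[n][1],4),round(r[n][0],1)) for n in r],"diff mm",np.round((r['top'][1]-r['scene'][1])*1000,1),flush=True)
E
time python3 run.py
```

```text
bauble_small ('top', array([0.463 , 0.1895]), np.float64(43.2)) ('scene', array([0.4635, 0.197 ]), np.float64(35.2)) diff mm [-0.5 -7.5]
bauble_medium ('top', array([0.461 , 0.2885]), np.float64(43.5)) ('scene', array([0.4505, 0.2985]), np.float64(37.9)) diff mm [ 10.5 -10. ]
bauble_large ('top', array([0.556 , 0.2855]), np.float64(42.3)) ('scene', array([0.5635, 0.2985]), np.float64(34.9)) diff mm [ -7.5 -13. ]
egg ('top', array([0.5605, 0.1915]), np.float64(46.0)) ('scene', array([0.567, 0.198]), np.float64(29.1)) diff mm [-6.5 -6.5]
ring_small ('top', array([ 0.5495, -0.1745]), np.float64(119.8)) ('scene', array([ 0.553, -0.172]), np.float64(109.9)) diff mm [-3.5 -2.5]
ring_medium ('top', array([ 0.4405, -0.204 ]), np.float64(118.6)) ('scene', array([ 0.4445, -0.2015]), np.float64(111.2)) diff mm [-4.  -2.5]
ring_large ('top', array([ 0.5695, -0.2905]), np.float64(113.8)) ('scene', array([ 0.5735, -0.29  ]), np.float64(112.9)) diff mm [-4.  -0.5]
egg_cup ('top', array([ 0.4635, -0.32  ]), np.float64(94.5)) ('scene', array([ 0.4715, -0.313 ]), np.float64(90.8)) diff mm [-8. -7.]
real	0m59.505s
user	0m56.177s
sys	0m0.200s
```

```bash
python3 - <<'E'
s=open('fit.py').read()
s=s.replace("return np.minimum(np.abs(a),60).mean()","return np.clip(a*signed if signed else np.abs(a),0,60).mean()")
s=s.replace("h=cv2.convexHull(p)[:,0]","h=cv2.convexHull(p)[:,0]\n    if cv2.contourArea(h,True)<0: h=h[::-1]")
s=s.replace("s=score(G,*contour(d,P[::2]+T))","s=score(G,*contour(d,P[::2]+T),signed=(1 if k in B else -1)*SG)")
s=s.replace("circ(B[k][0],B[k][1])+T))","circ(B[k][0],B[k][1])+T),signed=-SG)")
s=s.replace("def gradimg","SG=1\ndef gradimg")
open('fit.py','w').write(s)
E
cat > run.py <<'E'
import fit
from fit import *
import sys
# determine normal orientation
D={n:cam(n) for n in("top","scene")}; G={n:gradimg(D[n]) for n in D}
c,n=contour(D['top'],M['ring_large'][0]+np.r_[.57,-.29,.006]); fit.SG=1 if ((c-c.mean(0))*n).sum()>0 else -1
for n in D:
    c=D[n]["img"].astype(int); ye=(c[:,:,0]-c[:,:,2]>45)&(c[:,:,1]-c[:,:,2]>25)
    D[n]['ye']=ye.astype(np.uint8)
im={n:cv2.resize(D[n]["img"][:,:,::-1],None,fx=4,fy=4,interpolation=cv2.INTER_CUBIC) for n in D}
for k in M:
    r={n:fit.fit(D[n],G[n],k) for n in D}
    print(k,*[(n,np.round(r[n][1],4),round(r[n][0],1)) for n in r],"diff mm",np.round((r['top'][1]-r['scene'][1])*1000,1),flush=True)
    for n in D:
        c,_=contour(D[n],M[k][0]+np.r_[r[n][1],M[k][1]]); cv2.polylines(im[n],[np.int32((c+.5)*4)],True,(0,0,255),1)
        if k.startswith('baub'):
            u=proj(D[n],np.r_[r[n][1],M[k][1]+np.abs(M[k][0][:,2]).max()+.006])
            nn,L,st,ce=cv2.connectedComponentsWithStats(D[n]['ye'])
            i=1+np.argmin([np.linalg.norm(x-u) if a[4]>2 and a[4]<80 else 999 for x,a in zip(ce[1:],st[1:])])
            print("   cap",n,np.round(u,1),np.round(ce[i],1),st[i,4],np.round(atz(D[n],ce[i],M[k][1]+np.abs(M[k][0][:,2]).max()+.006)[:2],4))
cv2.imwrite("pics/ov_t1.png",im['top'][720:1200,580:1040]); cv2.imwrite("pics/ov_t2.png",im['top'][720:1220,1340:1900])
cv2.imwrite("pics/ov_s1.png",im['scene'][740:1130,1180:1720]); cv2.imwrite("pics/ov_s2.png",im['scene'][510:860,400:960])
E
python3 run.py
```

```text
Traceback (most recent call last):
  File "run.py", line 12, in <module>
    r={n:fit.fit(D[n],G[n],k) for n in D}
         ^^^^^^^
AttributeError: 'function' object has no attribute 'fit'
```

```bash
sed -i 's/^import fit$//; s/^from fit import \*$/from fit import *\nimport fit as F/; s/fit\.SG/F.SG/; s/fit\.fit(/F.fit(/' run.py; python3 run.py
```

```text
bauble_small ('top', array([0.469 , 0.1935]), np.float64(24.7)) ('scene', array([0.4635, 0.197 ]), np.float64(35.3)) diff mm [ 5.5 -3.5]
   cap top [218.5 254.9] [218.7 256.7] 23 [0.4647 0.1928]
   cap scene [350.9 197.6] [350.4 199.5] 17 [0.4694 0.1975]
bauble_medium ('top', array([0.467, 0.294]), np.float64(26.8)) ('scene', array([0.4625, 0.2975]), np.float64(35.8)) diff mm [ 4.5 -3.5]
   cap top [174.7 255.1] [175.1 256.9] 22 [0.4628 0.2928]
   cap scene [397.4 207.6] [396.8 208.8] 19 [0.4666 0.2971]
bauble_large ('top', array([0.561 , 0.2985]), np.float64(27.8)) ('scene', array([0.563, 0.299]), np.float64(34.4)) diff mm [-2.  -0.5]
   cap top [173.7 214.5] [175.3 214. ] 24 [0.5624 0.2947]
   cap scene [388.4 238.5] [388.  240.3] 18 [0.5679 0.2993]
egg ('top', array([0.5635, 0.201 ]), np.float64(21.0)) ('scene', array([0.5665, 0.199 ]), np.float64(27.7)) diff mm [-3.  2.]
ring_small ('top', array([ 0.5495, -0.175 ]), np.float64(119.6)) ('scene', array([ 0.5545, -0.171 ]), np.float64(81.9)) diff mm [-5. -4.]
ring_medium ('top', array([ 0.4405, -0.204 ]), np.float64(118.6)) ('scene', array([ 0.4455, -0.2005]), np.float64(81.9)) diff mm [-5.  -3.5]
ring_large ('top', array([ 0.5695, -0.2905]), np.float64(114.1)) ('scene', array([ 0.575, -0.287]), np.float64(84.4)) diff mm [-5.5 -3.5]
egg_cup ('top', array([ 0.459, -0.311]), np.float64(54.2)) ('scene', array([ 0.4735, -0.311 ]), np.float64(49.9)) diff mm [-14.5   0. ]
```

```bash
python3 -c "
import cv2,numpy as np
a=[cv2.imread(f'pics/ov_{n}.png') for n in('t1','t2','s1','s2')]
a=[cv2.resize(x,(560,420)) for x in a]
cv2.imwrite('pics/ovA.png',cv2.resize(np.hstack(a[:2]),(800,300*1)));
for i,x in enumerate(a): cv2.imwrite(f'pics/ov{i}.png',x)"
```

```text
(no output)
```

View pics/ov0.png

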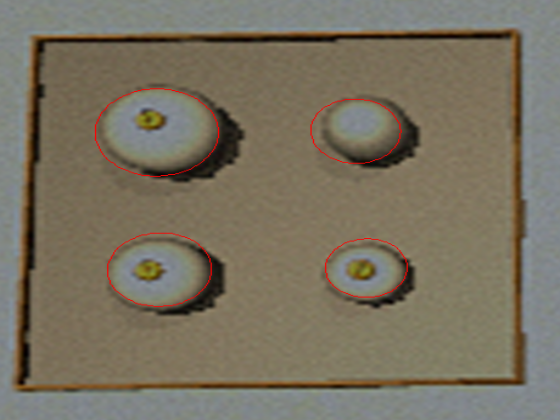

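View pics/ov1.png

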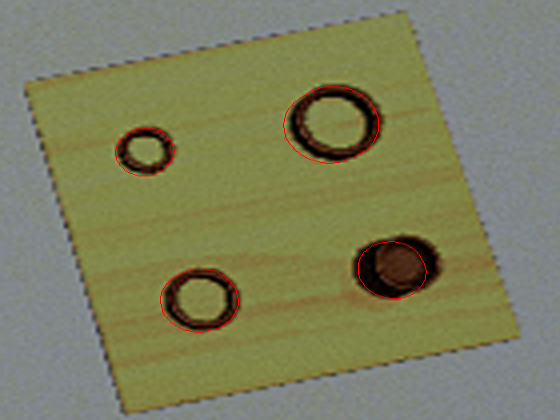

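View pics/ov2.png

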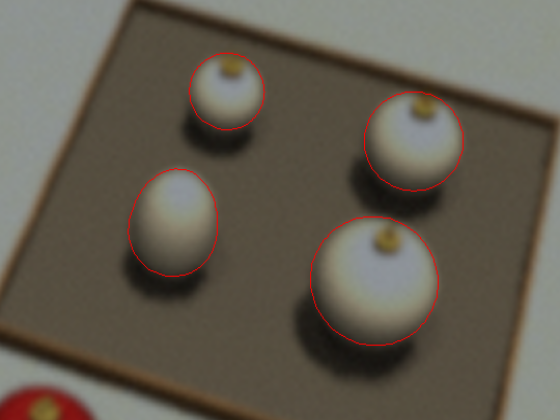

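View pics/ov3.png

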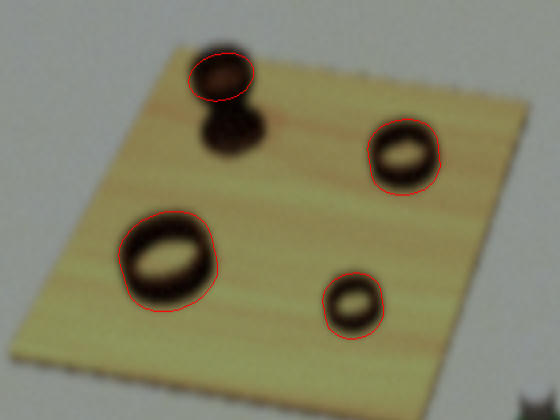

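```bash
cat > rings.py <<'E'
from fit import *
from scipy.optimize import minimize
# analytic soft silhouette fit: dark mask fraction vs rendered
def dark(d):
    g=d["img"].astype(float).sum(2); return g
def render(d,k,q,S=8,win=None):
    x0,x1,y0,y1=win; T=np.r_[q,M[k][1]]
    def poly(P):
        p=np.array([proj(d,x) for x in P],np.float32); return cv2.convexHull(p)[:,0]
    m=np.zeros(((y1-y0)*S,(x1-x0)*S),np.uint8)
    f=lambda h:np.int32(np.round(((h+.5)-[x0,y0])*S*16-8))
    o,h=({'ring_small':(.017,.012),'ring_medium':(.022,.015),'ring_large':(.027,.018)}).get(k,(0,0))
    if k=='egg_cup':
        cv2.fillPoly(m,[f(poly(circ(.020,.045)+T))],1,shift=4)
        cv2.fillPoly(m,[f(poly(np.vstack([circ(.020,.045),circ(.0195,.040)])+T))],1,shift=4)
        cv2.fillPoly(m,[f(poly(np.vstack([circ(.021,0),circ(.021,.004)])+T))],1,shift=4)
        cv2.fillPoly(m,[f(poly(np.vstack([circ(.010,0),circ(.010,.03)])+T))],1,shift=4)
    else:
        cv2.fillPoly(m,[f(poly(np.vstack([circ(o,0),circ(o,h)])+T))],1,shift=4)
        b=B[k][0]; a=np.zeros_like(m);c=np.zeros_like(m)
        cv2.fillPoly(a,[f(poly(circ(b,h)+T))],1,shift=4); cv2.fillPoly(c,[f(poly(circ(b,0)+T))],1,shift=4)
        m[(a&c)>0]=0
    r=cv2.resize(m.astype(np.float32),(x1-x0,y1-y0),interpolation=cv2.INTER_AREA)
    return gaussian_filter(r,.8)
def rfit(d,k,p0,free=False):
    c=proj(d,np.r_[p0,M[k][1]+.02]); w=(int(c[0])-18,int(c[0])+18,int(c[1])-20,int(c[1])+20)
    I=dark(d)[w[2]:w[3],w[0]:w[1]]
    def cost(v):
        r=render(d,k,v,win=w); A=np.c_[r.ravel(),np.ones(r.size)]
        s,res,_,_=np.linalg.lstsq(A,I.ravel(),rcond=None); return np.sqrt(res[0]/r.size)
    best=min(((cost(np.array(p0)+np.array([i,j])*.002),(i,j)) for i in range(-5,6) for j in range(-5,6)))
    b=np.array(p0)+np.array(best[1])*.002
    best=min(((cost(b+np.array([i,j])*.0005),(i,j)) for i in range(-4,5) for j in range(-4,5)))
    return b+np.array(best[1])*.0005,best[0]
if __name__=="__main__":
    D={n:cam(n) for n in("top","scene")}
    for k in ('ring_small','ring_medium','ring_large','egg_cup'):
        r={n:rfit(D[n],k,M[k][2]) for n in D}
        print(k,{n:(np.round(r[n][0],4),round(r[n][1],1)) for n in r},np.round((r['top'][0]-r['scene'][0])*1e3,1), np.round((r['top'][0]+r['scene'][0])/2,4))
E
python3 rings.py
```

```text
ring_small {'top': (array([ 0.5505, -0.176 ]), np.float64(25.0)), 'scene': (array([ 0.553, -0.172]), np.float64(40.6))} [-2.5 -4. ] [ 0.5518 -0.174 ]
ring_medium {'top': (array([ 0.441 , -0.2055]), np.float64(28.3)), 'scene': (array([ 0.444, -0.202]), np.float64(32.7))} [-3.  -3.5] [ 0.4425 -0.2037]
ring_large {'top': (array([ 0.571 , -0.2935]), np.float64(33.0)), 'scene': (array([ 0.5735, -0.2895]), np.float64(40.1))} [-2.5 -4. ] [ 0.5722 -0.2915]
egg_cup {'top': (array([ 0.4635, -0.3205]), np.float64(31.4)), 'scene': (array([ 0.468, -0.316]), np.float64(43.2))} [-4.5 -4.5] [ 0.4658 -0.3183]
```

```bash
python3 - <<'E'
from h import *
from scipy.spatial.transform import Rotation as R
o=ctrl.get_obs(); m=R.from_rotvec(o["tool_rot"]).as_matrix(); print(m.round(3)); print(np.degrees(np.arctan2(m[1,2],m[0,2])), ctrl.grasp_offset)
E
```

```text
[[-0.904  0.     0.428]
 [-0.428  0.    -0.904]
 [-0.    -1.    -0.   ]]
-64.63178989574314 0.0187
```

Call:
{"name": "play_rows", "arguments": {"moves": [{"x": 0.0, "y": 0, "z": 0}]}}

```text
invalid input
```

Call:
{"name": "play_rows", "arguments": {"moves": [{"x": 2, "y": 3, "z": 0, "turn": -4, "jaw": 6.5}, {"x": 2, "y": 3, "z": 0, "turn": -4, "jaw": 6.5}, {"x": 2, "y": 3, "z": 0, "turn": -4, "jaw": 6.5}, {"x": 2, "y": 3, "z": 0, "turn": -4, "jaw": 6.5}, {"x": 2, "y": 3, "z": 0, "turn": -4, "jaw": 6.5}, {"x": 2, "y": 3, "z": 0, "turn": -4, "jaw": 6.5}, {"x": 2, "y": 3, "z": 0, "turn": -1.4, "jaw": 6.5}, {"x": 2, "y": 3, "z": 0, "turn": 0, "jaw": 6.5}], "squeeze": 25}}

```text
t: 3.37
tool_pos: [0.4285, -0.3232, 0.2315]
tool_rot: [-0.002, -2.22, 2.221]
contact_force: [0.1, 0.2, 0.1]
opening: 0.065
```

Call:
{"name": "play_rows", "arguments": {"moves": [{"x": 0.5, "y": 4, "z": 0, "turn": 0, "jaw": 6.5}, {"x": 0.5, "y": 4, "z": 0, "turn": 0, "jaw": 6.5}, {"x": 0.5, "y": 4, "z": 0, "turn": 0, "jaw": 6.5}, {"x": 0.5, "y": 4, "z": 0, "turn": 0, "jaw": 6.5}, {"x": 0.5, "y": 4, "z": 0, "turn": 0, "jaw": 6.5}, {"x": 0.5, "y": 4, "z": 0, "turn": 0, "jaw": 6.5}, {"x": 0.5, "y": 4, "z": 0, "turn": 0, "jaw": 6.5}, {"x": 0.5, "y": 4, "z": 0, "turn": 0, "jaw": 6.5}]}}

```text
t: 4.03
tool_pos: [0.4676, -0.0028, 0.2317]
tool_rot: [0.002, 2.221, -2.221]
contact_force: [1.7, 0.9, 0.0]
opening: 0.0649
```

Call:
{"name": "play_rows", "arguments": {"moves": [{"x": 0, "y": 4, "z": -2, "turn": 0, "jaw": 6.5}, {"x": 0, "y": 4, "z": -2, "turn": 0, "jaw": 6.5}, {"x": 0, "y": 4, "z": -2, "turn": 0, "jaw": 6.5}, {"x": 0, "y": 4, "z": -2, "turn": 0, "jaw": 6.5}, {"x": 0, "y": 3.5, "z": -2, "turn": 0, "jaw": 6.5}, {"x": 0, "y": 0, "z": 0, "turn": 0, "jaw": 6.5}]}}

```text
t: 4.53
tool_pos: [0.4643, 0.1836, 0.1323]
tool_rot: [0.014, -2.221, 2.22]
contact_force: [0.1, -0.6, -0.4]
opening: 0.065
```

```bash
cat > look.py <<'E'
from h import *
import sys
tag=sys.argv[1]; o=ctrl.get_obs(); print(o["t"],o["tool_pos"].round(4),o["opening"])
for n in ("top","scene"):
    d=cam(n); im=d["img"][:,:,::-1]
    X=[eval(a) for a in sys.argv[2:]] or [tuple(o["tool_pos"])]
    pts=[proj(d,x) for x in X]; c=pts[0]; print(n,[p.round(1) for p in pts])
    x0=int(np.clip(c[0]-50,0,460));y0=int(np.clip(c[1]-40,0,340))
    cr=cv2.resize(im[y0:y0+80,x0:x0+100],None,fx=7,fy=7,interpolation=cv2.INTER_CUBIC)
    for p in pts: cv2.drawMarker(cr,tuple(int(v) for v in (p+.5-[x0,y0])*7),(255,0,255),cv2.MARKER_CROSS,14,1)
    cv2.imwrite(f"pics/{tag}_{n}.png",cr)
E
python3 look.py a1
```

```text
4.5333 [0.4643 0.1836 0.1323] 0.06503734711991795
top [array([218.9, 253.2])]
scene [array([349.8, 170.9])]
```

View pics/a1_scene.png

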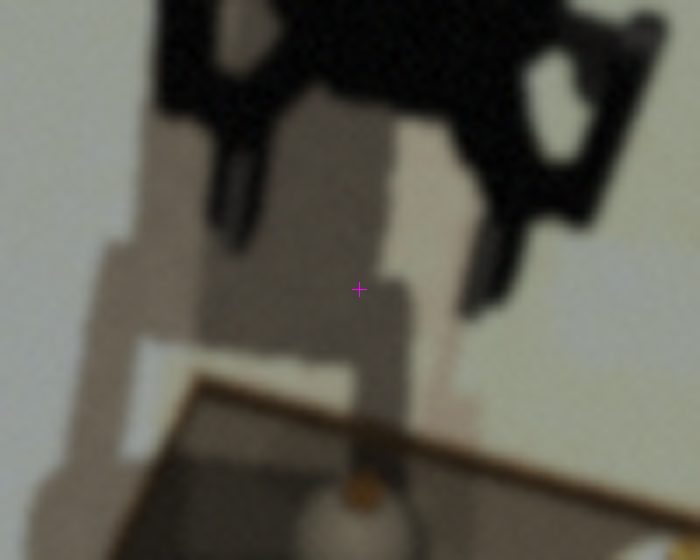

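View pics/a1_top.png

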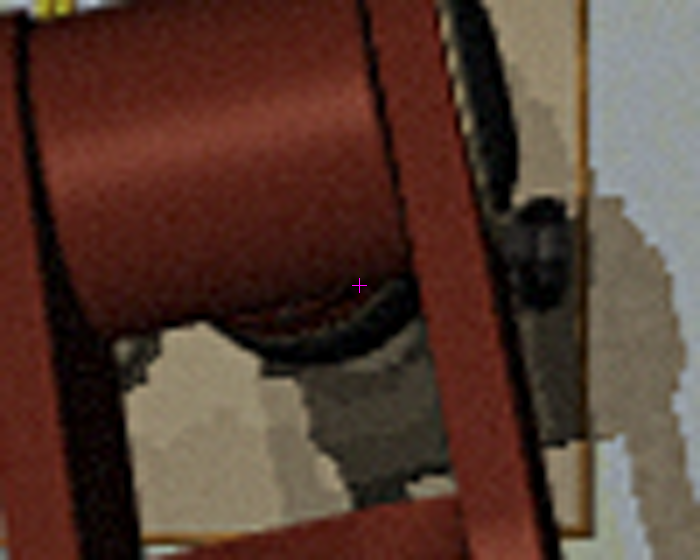

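Call:
{"name": "play_rows", "arguments": {"moves": [{"x": 0, "y": 0, "z": 0, "turn": 0, "jaw": 6.5}, {"x": 0, "y": 0, "z": 0, "turn": 0, "jaw": 6.5}, {"x": 0, "y": 0, "z": 0, "turn": 0, "jaw": 6.5}]}}

```text
t: 4.88
tool_pos: [0.4688, 0.1784, 0.138]
tool_rot: [-0.005, -2.222, 2.221]
contact_force: [0.1, 0.5, 0.2]
opening: 0.0652
```

```bash
python3 look.py a2
```

```text
4.8833 [0.4688 0.1784 0.138 ] 0.0652405056051873
top [array([221. , 250.9])]
scene [array([347.2, 169.4])]
```

Call:
{"name": "play_rows", "arguments": {"moves": [{"x": -0.2, "y": 0.9, "z": -1, "turn": 0, "jaw": 6.5}, {"x": 0, "y": 1.0, "z": -1, "turn": 0, "jaw": 6.5}, {"x": 0, "y": 0, "z": -1, "turn": 0, "jaw": 6.5}, {"x": 0, "y": 0, "z": -1, "turn": 0, "jaw": 6.5}, {"x": 0, "y": 0, "z": -1, "turn": 0, "jaw": 6.5}, {"x": 0, "y": 0, "z": -1.3, "turn": 0, "jaw": 6.5}, {"x": 0, "y": 0, "z": 0, "turn": 0, "jaw": 6.5}, {"x": 0, "y": 0, "z": 0, "turn": 0, "jaw": 6.5}]}}

```text
t: 5.65
tool_pos: [0.4647, 0.198, 0.0722]
tool_rot: [0.003, -2.219, 2.221]
contact_force: [-0.1, 0.7, 0.5]
opening: 0.0652
```

```bash
python3 look.py a3; python3 -c "
import cv2,numpy as np
cv2.imwrite('pics/a23.png',cv2.resize(np.vstack([cv2.imread('pics/a2_scene.png'),cv2.imread('pics/a3_scene.png')]),(500,800)))"
```

```text
5.65 [0.4647 0.198  0.0722] 0.06517823478958737
top [array([215.8, 256. ])]
scene [array([352.2, 193.6])]
```

View pics/a3_scene.png

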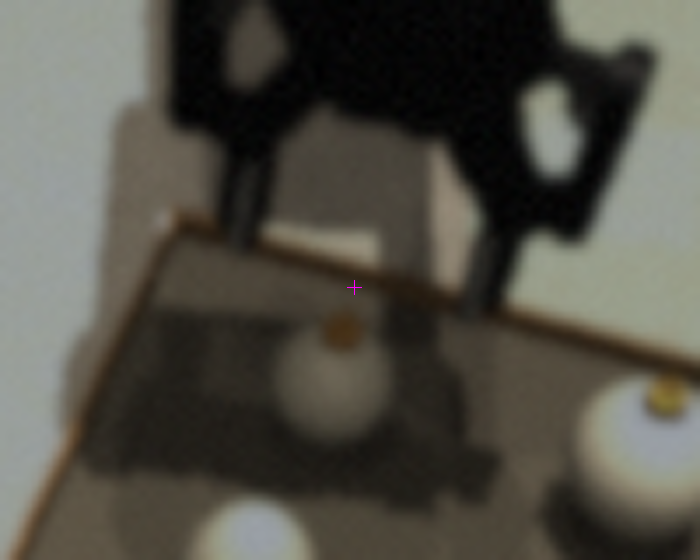

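```bash
cat > pos.py <<'E'
from h import *
P=[]
for i in range(6):
    P.append(ctrl.get_obs()["tool_pos"]); eyes.get_image("scene")
P=np.array(P); print(P.round(4)); print(P.mean(0).round(4))
E
python3 pos.py
```

```text
[[0.4661 0.1984 0.074 ]
 [0.4663 0.1985 0.0744]
 [0.4665 0.1985 0.0747]
 [0.4665 0.1985 0.0747]
 [0.4664 0.1985 0.0746]
 [0.4663 0.1984 0.0745]]
[0.4663 0.1985 0.0745]
```

Call:
{"name": "play_rows", "arguments": {"moves": [{"x": 0, "y": -0.3, "z": -1, "turn": 0, "jaw": 6.5}, {"x": 0, "y": 0, "z": -1, "turn": 0, "jaw": 6.5}, {"x": 0, "y": 0, "z": -1, "turn": 0, "jaw": 6.5}, {"x": 0, "y": 0, "z": -0.8, "turn": 0, "jaw": 6.5}, {"x": 0, "y": 0, "z": -0.8, "turn": 0, "jaw": 6.5}, {"x": 0, "y": 0, "z": -0.8, "turn": 0, "jaw": 6.5}, {"x": 0, "y": 0, "z": -0.8, "turn": 0, "jaw": 6.5}, {"x": 0, "y": 0, "z": 0, "turn": 0, "jaw": 6.5}]}}

```text
t: 6.72
tool_pos: [0.4643, 0.195, 0.0095]
tool_rot: [0.003, -2.218, 2.22]
contact_force: [-0.0, 0.3, -0.7]
opening: 0.0651
```

```bash
python3 look.py a4 "(.467,.1952,.032)"; python3 pos.py
```

```text
6.7167 [0.4643 0.195  0.0095] 0.06510642120527521
top [array([219.1, 256.9])]
scene [array([348. , 206.5])]
[[0.4655 0.1953 0.0113]
 [0.466  0.1954 0.0119]
 [0.4663 0.1955 0.0123]
 [0.4664 0.1955 0.0124]
 [0.4664 0.1956 0.0124]
 [0.4663 0.1955 0.0124]]
[0.4662 0.1955 0.0121]
```

View pics/a4_scene.png

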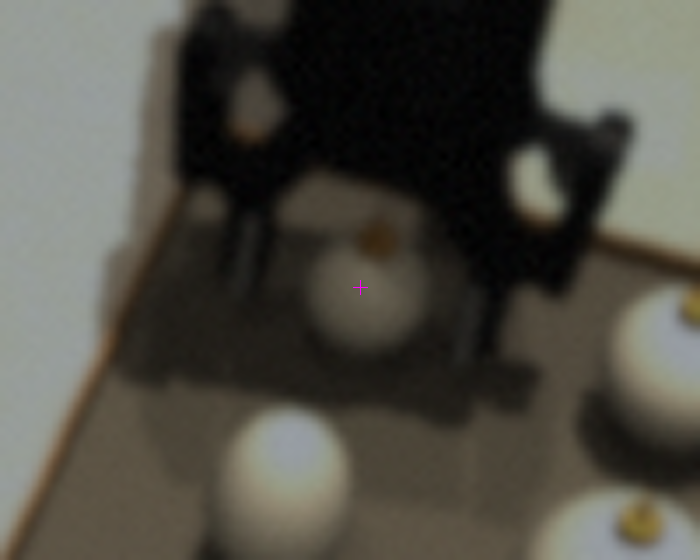

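Call:
{"name": "play_rows", "arguments": {"moves": [{"x": 0, "y": 0, "z": 0, "turn": 0, "jaw": 4.6}, {"x": 0, "y": 0, "z": 0, "turn": 0, "jaw": 4.2}, {"x": 0, "y": 0, "z": 0, "turn": 0, "jaw": 3.6}, {"x": 0, "y": 0, "z": 0, "turn": 0, "jaw": 3.6}, {"x": 0, "y": 0, "z": 0, "turn": 0, "jaw": 3.6}, {"x": 0, "y": 0, "z": 0, "turn": 0, "jaw": 3.6}, {"x": 0, "y": 0, "z": 0, "turn": 0, "jaw": 3.6}, {"x": 0, "y": 0, "z": 0, "turn": 0, "jaw": 3.6}], "squeeze": 30}}

```text
t: 7.78
tool_pos: [0.4663, 0.1967, 0.0127]
tool_rot: [0.002, 2.224, -2.218]
contact_force: [-2.0, 4.6, 3.7]
opening: 0.0383
```

```bash
python3 look.py a5 "(.467,.1952,.032)"
```

```text
7.7833 [0.4663 0.1967 0.0127] 0.03833235522023781
top [array([219.1, 256.9])]
scene [array([348. , 206.5])]
```

View pics/a5_scene.png

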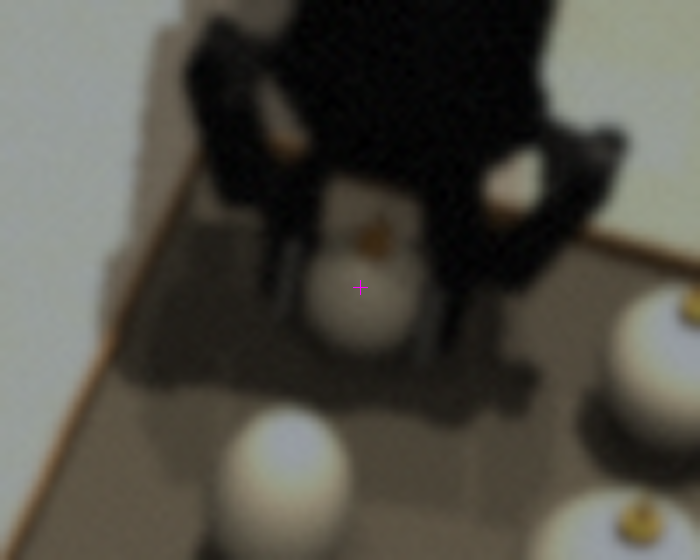

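Call:
{"name": "play_rows", "arguments": {"moves": [{"x": 0, "y": 0, "z": 0.5, "turn": 0, "jaw": 3.6}, {"x": 0, "y": 0, "z": 1, "turn": 0, "jaw": 3.6}, {"x": 0, "y": 0, "z": 1.5, "turn": 0, "jaw": 3.6}, {"x": 0, "y": 0, "z": 2, "turn": 0, "jaw": 3.6}, {"x": 0, "y": 0, "z": 2.5, "turn": 0, "jaw": 3.6}, {"x": 0, "y": 0, "z": 2.5, "turn": 0, "jaw": 3.6}, {"x": 0, "y": 0, "z": 2.5, "turn": 0, "jaw": 3.6}, {"x": 0, "y": 0, "z": 1.5, "turn": 0, "jaw": 3.6}]}}

```text
t: 8.55
tool_pos: [0.467, 0.1953, 0.1556]
tool_rot: [0.006, 2.22, -2.219]
contact_force: [0.4, 0.6, -0.6]
opening: 0.0385
```

```bash
python3 look.py a6; python3 pos.py
```

```text
8.55 [0.467  0.1953 0.1556] 0.03850379724641977
top [array([212.2, 250.7])]
scene [array([356.7, 164.7])]
[[0.4681 0.1956 0.1561]
 [0.4668 0.1953 0.1536]
 [0.4657 0.1951 0.1517]
 [0.465  0.195  0.1506]
 [0.4647 0.1949 0.15  ]
 [0.4646 0.195  0.1498]]
[0.4658 0.1952 0.152 ]
```

View pics/a6_scene.png

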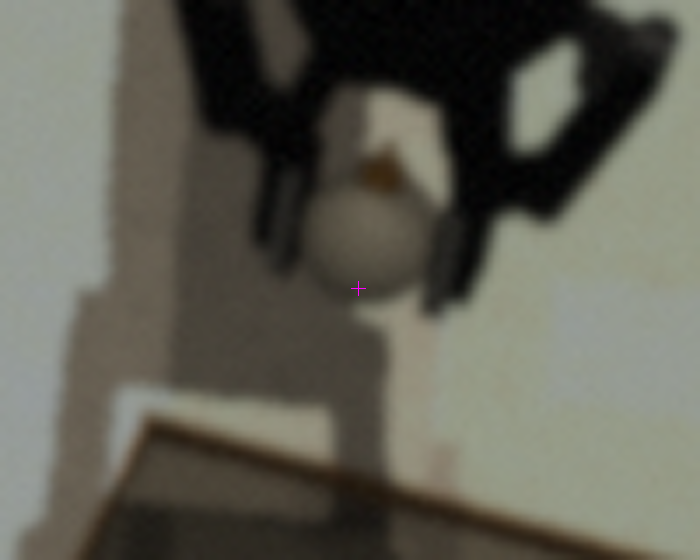

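Call:
{"name": "play_rows", "arguments": {"moves": [{"x": 0.3, "y": -1.2, "z": 0, "turn": 0, "jaw": 3.6}, {"x": 0.6, "y": -2.5, "z": 0, "turn": 0, "jaw": 3.6}, {"x": 0.6, "y": -2.5, "z": 0, "turn": 0, "jaw": 3.6}, {"x": 0.6, "y": -2.5, "z": 0, "turn": 0, "jaw": 3.6}, {"x": 0.6, "y": -2.5, "z": 0, "turn": 0, "jaw": 3.6}, {"x": 0.6, "y": -2.5, "z": 0, "turn": 0, "jaw": 3.6}, {"x": 0.6, "y": -2.5, "z": 0, "turn": 0, "jaw": 3.6}, {"x": 0.6, "y": -2.5, "z": 0, "turn": 0, "jaw": 3.6}]}}

```text
t: 9.62
tool_pos: [0.5105, 0.0063, 0.151]
tool_rot: [0.0, -2.22, 2.221]
contact_force: [0.8, 0.3, -0.3]
opening: 0.0384
```

Call:
{"name": "play_rows", "arguments": {"moves": [{"x": 0.6, "y": -2.5, "z": 0, "turn": 0, "jaw": 3.6}, {"x": 0.6, "y": -2.5, "z": 0, "turn": 0, "jaw": 3.6}, {"x": 0.6, "y": -2.5, "z": 0, "turn": 0, "jaw": 3.6}, {"x": 0.6, "y": -2.5, "z": 0, "turn": 0, "jaw": 3.6}, {"x": 0.6, "y": -2.5, "z": 0, "turn": 0, "jaw": 3.6}, {"x": 0.6, "y": -2.5, "z": 0, "turn": 0, "jaw": 3.6}, {"x": 0.5, "y": -2.0, "z": 0, "turn": 0, "jaw": 3.6}, {"x": 0.1, "y": -1.2, "z": 0, "turn": 0, "jaw": 3.6}]}}

```text
t: 10.28
tool_pos: [0.5525, -0.1765, 0.151]
tool_rot: [-0.002, -2.219, 2.22]
contact_force: [0.2, -0.2, -0.7]
opening: 0.0382
```

```bash
python3 pos.py; python3 look.py a7
```

```text
[[ 0.5525 -0.1765  0.151 ]
 [ 0.5524 -0.1774  0.1511]
 [ 0.5523 -0.1755  0.1511]
 [ 0.5522 -0.1742  0.1511]
 [ 0.5522 -0.1733  0.1512]
 [ 0.5523 -0.1728  0.1513]]
[ 0.5523 -0.175   0.1511]
10.5833 [ 0.5524 -0.1726  0.1515] 0.038522750776600105
top [array([380.8, 212.7])]
scene [array([178.3, 143.1])]
```

View pics/a7_scene.png

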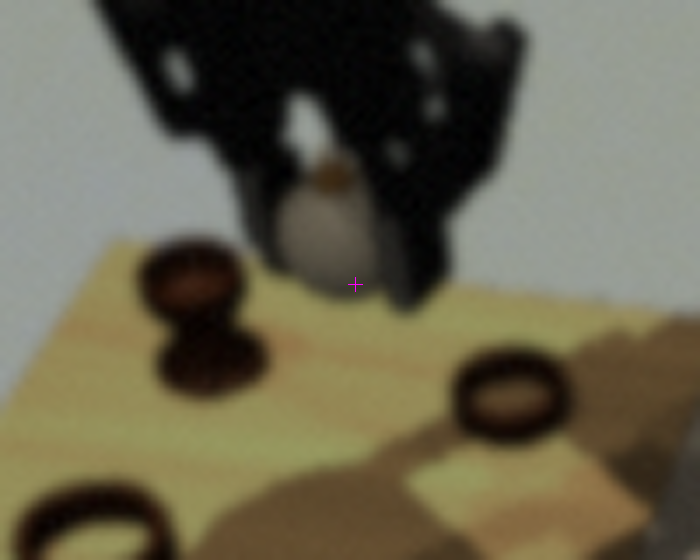

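View pics/a7_top.png

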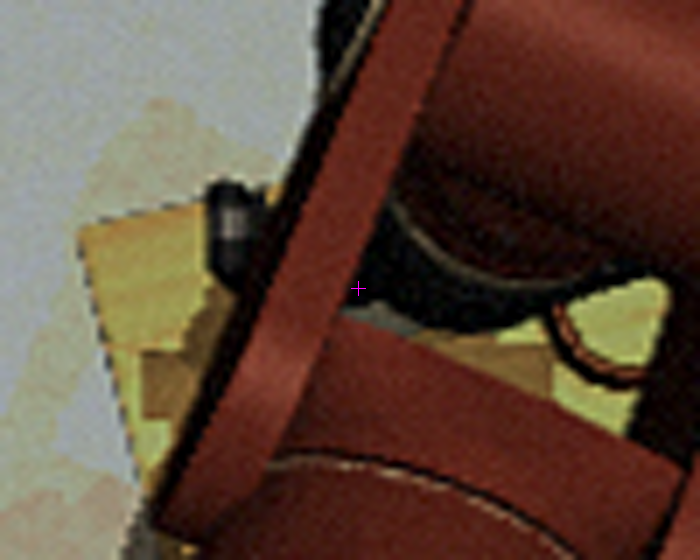

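Call:
{"name": "play_rows", "arguments": {"moves": [{"x": 0, "y": 0, "z": -1, "turn": 0, "jaw": 3.6}, {"x": 0, "y": 0, "z": -2, "turn": 0, "jaw": 3.6}, {"x": 0, "y": 0, "z": -2, "turn": 0, "jaw": 3.6}, {"x": 0, "y": 0, "z": -2, "turn": 0, "jaw": 3.6}, {"x": 0, "y": 0, "z": -2, "turn": 0, "jaw": 3.6}, {"x": 0, "y": 0, "z": -1.5, "turn": 0, "jaw": 3.6}, {"x": 0, "y": 0, "z": 0, "turn": 0, "jaw": 3.6}, {"x": 0, "y": 0, "z": 0, "turn": 0, "jaw": 3.6}]}}

```text
t: 11.35
tool_pos: [0.5518, -0.1727, 0.0454]
tool_rot: [0.003, -2.222, 2.219]
contact_force: [-0.1, -0.9, 0.2]
opening: 0.0379
```

```bash
python3 pos.py|tail -2; python3 look.py a8 "(.5518,-.174,.018)" "(.5518,-.174,.006)"
```

```text
[ 0.5538 -0.174   0.0484]]
[ 0.5533 -0.1736  0.0475]
11.65 [ 0.5537 -0.174   0.0482] 0.03820332509889907
top [array([370.7, 223.4]), array([369.8, 224.3])]
scene [array([187. , 187.8]), array([187.8, 191.4])]
```

View pics/a8_scene.png

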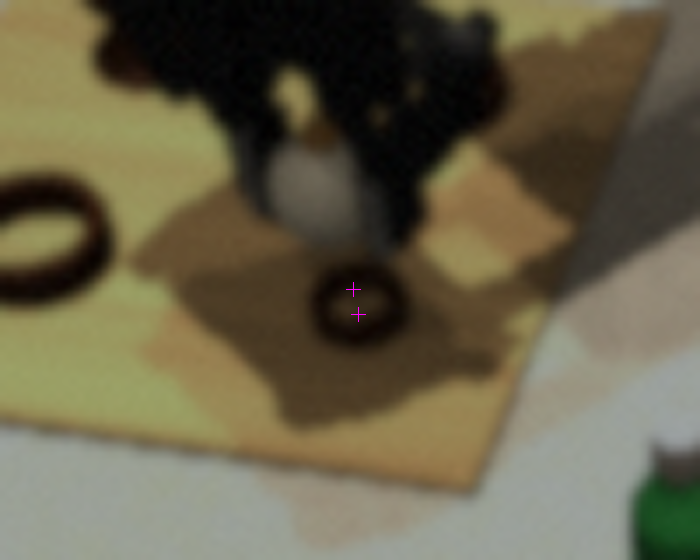

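View pics/a8_top.png

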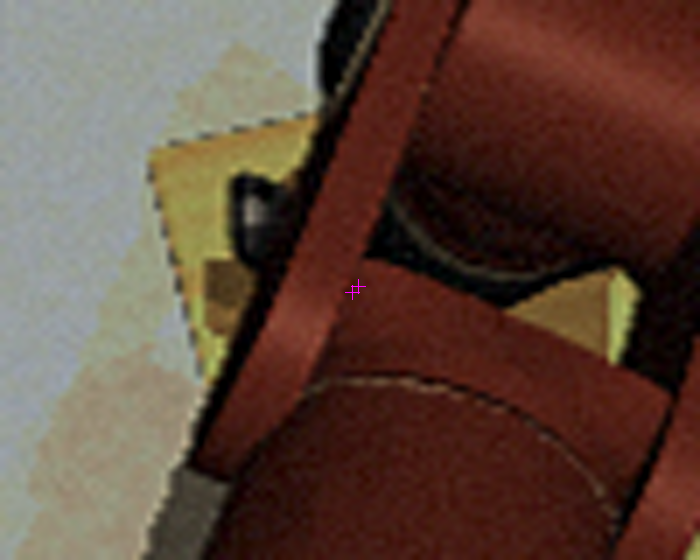

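```bash
cat > held.py <<'E'
from fit import *
import sys
r=float(sys.argv[1]); tag=sys.argv[2]; dx,dy,dz=[float(v) for v in sys.argv[3:6]]
o=ctrl.get_obs(); d=cam("scene"); T=o["tool_pos"]; print(T)
C=T+[dx,dy,dz]; c,_=contour(d,ball(r)[::2]+C)
f=8
m=c.mean(0); x0=int(np.clip(m[0]-45,0,470)); y0=int(np.clip(m[1]-32,0,355))
im=d["img"][y0:y0+65,x0:x0+90,::-1].astype(float)
im=np.clip(im*1.8,0,255).astype(np.uint8)
im=cv2.resize(im,None,fx=f,fy=f,interpolation=cv2.INTER_CUBIC)
P=lambda q:np.int32((q+.5-[x0,y0])*f)
cv2.polylines(im,[P(c)],True,(0,0,255),1)
for a in sys.argv[6:]:
    k,x,y=a.split(","); cc,_=contour(d,(ring(*dict(s=(.017,.012),m=(.022,.015),l=(.027,.018),c=(.02,.045))[k]))+[float(x),float(y),.006]); cv2.polylines(im,[P(cc)],True,(255,0,0),1)
cv2.imwrite(f"pics/{tag}.png",im)
E
python3 held.py .02 b1 0 0 .0195 s,.5518,-.174
```

```text
[ 0.55334283 -0.173894    0.04771441]
```

View pics/b1.png

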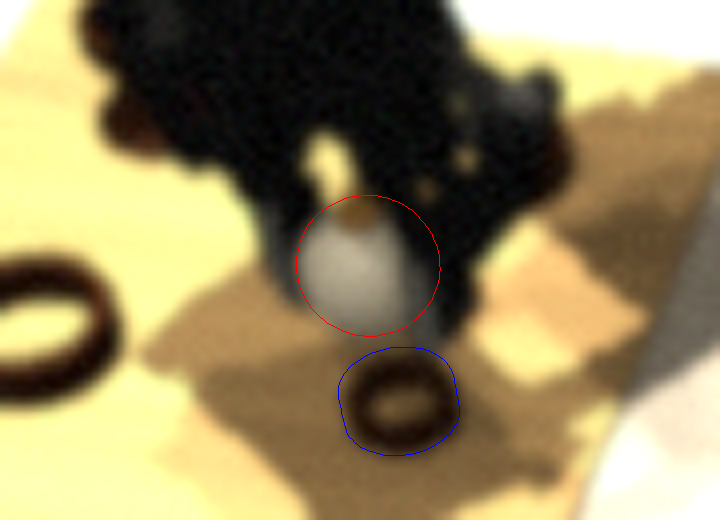

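Call:
{"name": "play_rows", "arguments": {"moves": [{"x": 0, "y": 0.2, "z": -0.8, "turn": 0, "jaw": 3.6}, {"x": 0, "y": 0, "z": -0.8, "turn": 0, "jaw": 3.6}, {"x": 0, "y": 0, "z": -0.6, "turn": 0, "jaw": 3.6}, {"x": 0, "y": 0, "z": -0.4, "turn": 0, "jaw": 3.6}, {"x": 0, "y": 0, "z": -0.2, "turn": 0, "jaw": 3.6}, {"x": 0, "y": 0, "z": -0.1, "turn": 0, "jaw": 3.6}, {"x": 0, "y": 0, "z": 0, "turn": 0, "jaw": 3.6}, {"x": 0, "y": 0, "z": 0, "turn": 0, "jaw": 3.6}]}}

```text
t: 12.47
tool_pos: [0.553, -0.1718, 0.018]
tool_rot: [-0.001, -2.221, 2.222]
contact_force: [-0.3, -0.2, -0.8]
opening: 0.0384
```

```bash
python3 pos.py|tail -3; python3 held.py .02 b2 0 0 .0195 s,.553,-.172
```

```text
[ 0.5531 -0.1718  0.0182]
 [ 0.553  -0.1718  0.0181]]
[ 0.5531 -0.1718  0.0181]
[ 0.55294893 -0.17170858  0.01801273]
```

View pics/b2.png

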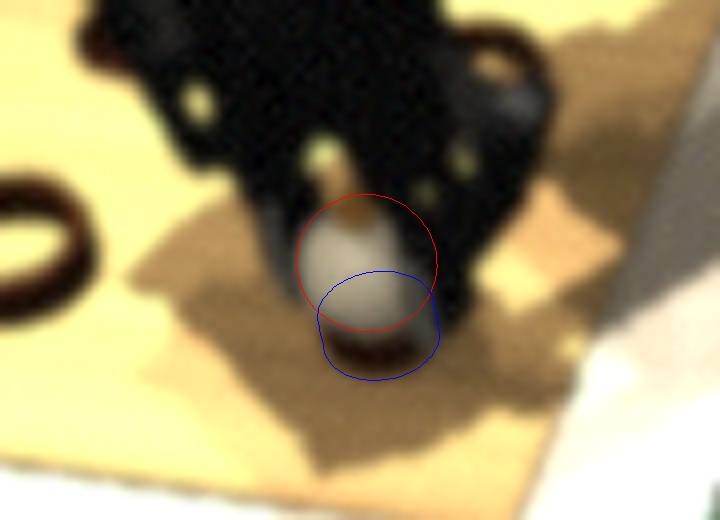

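Call:
{"name": "play_rows", "arguments": {"moves": [{"x": 0, "y": 0, "z": -0.1, "turn": 0, "jaw": 3.6}, {"x": 0, "y": 0, "z": -0.1, "turn": 0, "jaw": 3.6}, {"x": 0, "y": 0, "z": -0.1, "turn": 0, "jaw": 3.6}, {"x": 0, "y": 0, "z": -0.05, "turn": 0, "jaw": 3.6}, {"x": 0, "y": 0, "z": 0, "turn": 0, "jaw": 3.6}, {"x": 0, "y": 0, "z": 0, "turn": 0, "jaw": 3.6}, {"x": 0, "y": 0, "z": 0, "turn": 0, "jaw": 3.6}]}}

```text
t: 13.4
tool_pos: [0.5532, -0.1718, 0.0154]
tool_rot: [-0.001, -2.221, 2.221]
contact_force: [-2.2, 1.9, 6.3]
opening: 0.0378
```

```bash
python3 - <<'E'
from h import *
for i in range(5):
    o=ctrl.get_obs(); print(o["tool_pos"].round(4),o["contact_force"].round(2),o["opening"]); eyes.get_image("scene")
E
```

```text
[ 0.5532 -0.1718  0.0154] [-2.22  1.86  6.25] 0.03780589664571499
[ 0.5532 -0.1717  0.0154] [-2.35  0.82  6.14] 0.038167627946702205
[ 0.5532 -0.1717  0.0153] [-3.27  0.89  5.8 ] 0.038159247818866725
[ 0.5532 -0.1718  0.0154] [-2.93  0.49  5.93] 0.03882723284115421
[ 0.5532 -0.1718  0.0154] [-3.06  1.02  6.04] 0.03865857621641905
```

Call:
{"name": "play_rows", "arguments": {"moves": [{"x": 0, "y": 0, "z": 0.05, "turn": 0, "jaw": 3.9}, {"x": 0, "y": 0, "z": 0, "turn": 0, "jaw": 4.1}, {"x": 0, "y": 0, "z": 0, "turn": 0, "jaw": 4.3}, {"x": 0, "y": 0, "z": 0, "turn": 0, "jaw": 4.6}, {"x": 0, "y": 0, "z": 0, "turn": 0, "jaw": 5.0}, {"x": 0, "y": 0, "z": 0, "turn": 0, "jaw": 5.5}, {"x": 0, "y": 0, "z": 0, "turn": 0, "jaw": 6.0}, {"x": 0, "y": 0, "z": 0, "turn": 0, "jaw": 6.0}]}}

```text
t: 14.32
tool_pos: [0.5528, -0.1716, 0.0147]
tool_rot: [-0.0, -2.221, 2.221]
contact_force: [0.2, 0.8, 0.2]
opening: 0.0604
```

```bash
python3 held.py .02 b3 0 0 .0195 s,.553,-.172; python3 pos.py | tail -2
```

```text
[ 0.55276459 -0.17158934  0.01468297]
 [ 0.5528 -0.1716  0.0148]]
[ 0.5528 -0.1716  0.0148]
```

View pics/b3.png

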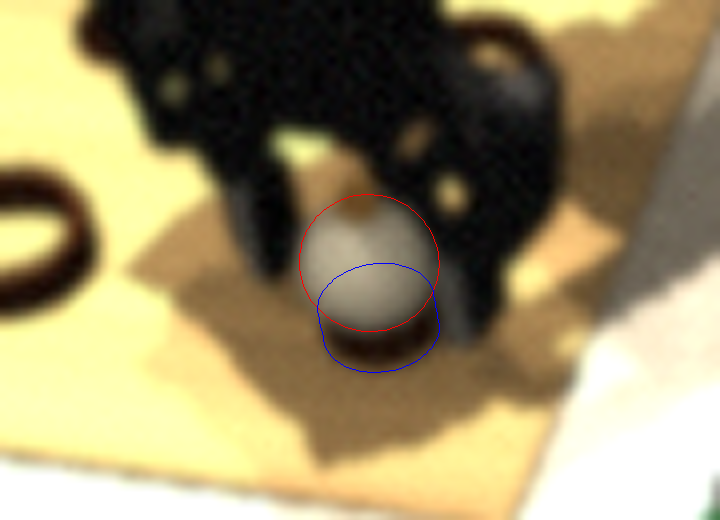

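Call:
{"name": "play_rows", "arguments": {"moves": [{"x": 0, "y": 0, "z": 0.5, "turn": 0, "jaw": 6}, {"x": 0, "y": 0, "z": 1.5, "turn": 0, "jaw": 6}, {"x": 0, "y": 0, "z": 2, "turn": 0, "jaw": 6}, {"x": 0, "y": 0, "z": 2, "turn": 0, "jaw": 6}, {"x": 0, "y": 0, "z": 2, "turn": 0, "jaw": 6}, {"x": 0, "y": 0, "z": 2, "turn": 0, "jaw": 7}, {"x": 0, "y": 0, "z": 2, "turn": 0, "jaw": 7}, {"x": 0, "y": 1, "z": 0, "turn": 0, "jaw": 7}]}}

```text
t: 15.33
tool_pos: [0.5557, -0.1638, 0.1406]
tool_rot: [0.012, 2.213, -2.223]
contact_force: [1.3, -0.1, 0.8]
opening: 0.07
```

Call:
{"name": "play_rows", "arguments": {"moves": [{"x": -0.5, "y": 2.8, "z": 0, "turn": 0, "jaw": 7}, {"x": -0.5, "y": 2.8, "z": 0, "turn": 0, "jaw": 7}, {"x": -0.5, "y": 2.8, "z": 0, "turn": 0, "jaw": 7}, {"x": -0.5, "y": 2.8, "z": 0, "turn": 0, "jaw": 7}, {"x": -0.5, "y": 2.8, "z": 0, "turn": 0, "jaw": 7}, {"x": -0.5, "y": 2.8, "z": 0, "turn": 0, "jaw": 7}, {"x": -0.5, "y": 2.8, "z": 0, "turn": 0, "jaw": 7}, {"x": -0.5, "y": 2.8, "z": 0, "turn": 0, "jaw": 7}]}}

```text
t: 16.0
tool_pos: [0.5117, 0.0641, 0.134]
tool_rot: [0.0, -2.221, 2.22]
contact_force: [-0.3, 0.1, -1.4]
opening: 0.0701
```

Call:
{"name": "play_rows", "arguments": {"moves": [{"x": -0.6, "y": 2.8, "z": 0, "turn": 0, "jaw": 7}, {"x": -0.6, "y": 2.8, "z": 0, "turn": 0, "jaw": 7}, {"x": -0.6, "y": 2.8, "z": 0, "turn": 0, "jaw": 7}, {"x": -0.6, "y": 2.8, "z": 0, "turn": 0, "jaw": 7}, {"x": -0.6, "y": 2.8, "z": 0, "turn": 0, "jaw": 7}, {"x": -0.6, "y": 2.8, "z": 0, "turn": 0, "jaw": 7}, {"x": -0.6, "y": 2.8, "z": 0, "turn": 0, "jaw": 7}, {"x": -0.5, "y": 2.8, "z": 0, "turn": 0, "jaw": 7}]}}

```text
t: 16.67
tool_pos: [0.4643, 0.2879, 0.1339]
tool_rot: [0.001, -2.221, 2.221]
contact_force: [-0.1, -0.2, -0.1]
opening: 0.0701
```

```bash
python3 run.py 2>&1 | head -0; python3 - <<'E'
from h import *
d=cam("scene");cv2.imwrite("pics/full1.png",d["img"][:,:,::-1])
E
python3 pos.py|tail -2
```

```text
[0.4659 0.2854 0.1345]]
[0.4653 0.2862 0.1342]
```

View pics/full1.png

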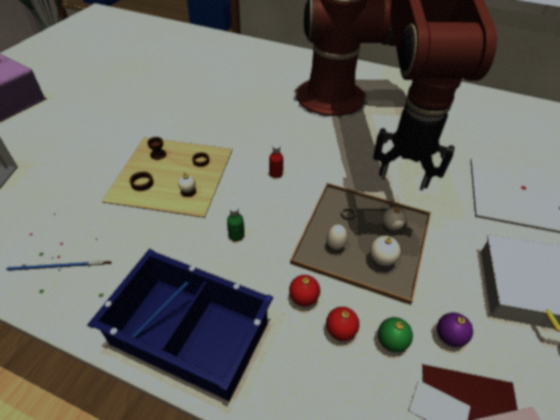

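Call:
{"name": "play_rows", "arguments": {"moves": [{"x": -0.1, "y": 0.6, "z": -1, "turn": 0, "jaw": 7}, {"x": 0, "y": 0.5, "z": -2, "turn": 0, "jaw": 7}, {"x": 0, "y": 0, "z": -2, "turn": 0, "jaw": 7}, {"x": 0, "y": 0, "z": -2, "turn": 0, "jaw": 7}, {"x": 0, "y": 0, "z": -2, "turn": 0, "jaw": 7}, {"x": 0, "y": 0, "z": -1, "turn": 0, "jaw": 7}, {"x": 0, "y": 0, "z": -0.5, "turn": 0, "jaw": 7}, {"x": 0, "y": 0, "z": 0, "turn": 0, "jaw": 7}]}}

```text
t: 17.78
tool_pos: [0.4639, 0.2969, 0.0283]
tool_rot: [0.002, -2.219, 2.221]
contact_force: [-0.0, -0.5, 0.0]
opening: 0.07
```

```bash
python3 pos.py|tail -2; python3 held.py .025 c1 0 0 .0195; python3 look.py c1b "(.465,.2965,.038)"
```

```text
[0.4658 0.2979 0.0313]]
[0.4653 0.2976 0.0304]
[0.46573343 0.29781111 0.03112701]
18.1333 [0.4655 0.2977 0.0309] 0.06980426589307646
top [array([176.3, 257.4])]
scene [array([393.5, 217.9])]
```

View pics/c1.png

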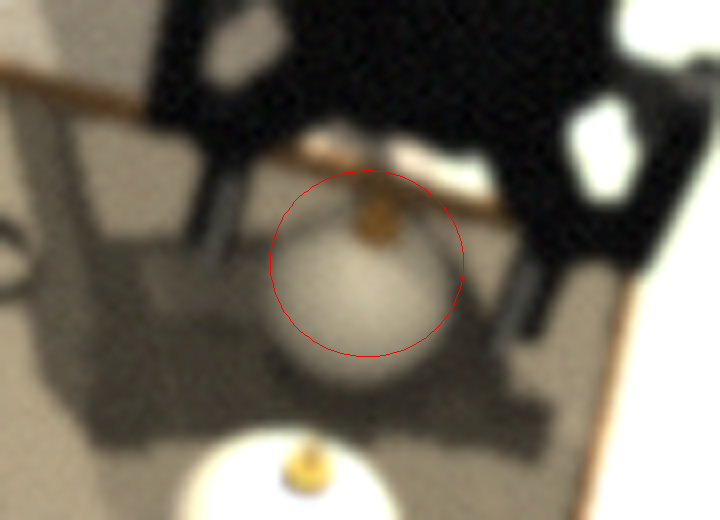

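Call:
{"name": "play_rows", "arguments": {"moves": [{"x": 0, "y": -0.2, "z": -0.3, "turn": 0, "jaw": 7}, {"x": 0, "y": 0, "z": -0.4, "turn": 0, "jaw": 7}, {"x": 0, "y": 0, "z": -0.4, "turn": 0, "jaw": 7}, {"x": 0, "y": 0, "z": -0.2, "turn": 0, "jaw": 7}, {"x": 0, "y": 0, "z": 0, "turn": 0, "jaw": 6.4}, {"x": 0, "y": 0, "z": 0, "turn": 0, "jaw": 5.8}, {"x": 0, "y": 0, "z": 0, "turn": 0, "jaw": 5.4}, {"x": 0, "y": 0, "z": 0, "turn": 0, "jaw": 5.2}]}}

```text
t: 18.9
tool_pos: [0.4652, 0.2959, 0.0172]
tool_rot: [0.002, 2.223, -2.22]
contact_force: [0.6, 1.3, 1.0]
opening: 0.0522
```

Call:
{"name": "play_rows", "arguments": {"moves": [{"x": 0, "y": 0, "z": 0, "turn": 0, "jaw": 5.0}, {"x": 0, "y": 0, "z": 0, "turn": 0, "jaw": 4.6}, {"x": 0, "y": 0, "z": 0, "turn": 0, "jaw": 4.6}, {"x": 0, "y": 0, "z": 0, "turn": 0, "jaw": 4.6}, {"x": 0, "y": 0, "z": 0, "turn": 0, "jaw": 4.6}], "squeeze": 30}}

```text
t: 19.32
tool_pos: [0.4655, 0.2966, 0.0179]
tool_rot: [0.003, 2.224, -2.218]
contact_force: [-2.2, 6.0, 5.1]
opening: 0.0486
```

```bash
python3 pos.py|tail -2; python3 held.py .025 c2 0 0 .0195;
```

```text
[0.4655 0.2965 0.0179]]
[0.4655 0.2965 0.0179]
[0.46552431 0.29656604 0.01792987]
```

View pics/c2.png

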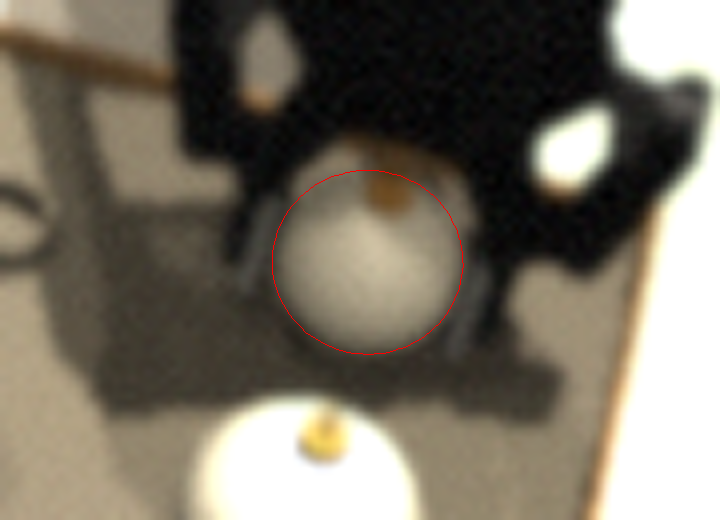

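Call:
{"name": "play_rows", "arguments": {"moves": [{"x": 0, "y": 0, "z": 0.5, "turn": 0, "jaw": 4.6}, {"x": 0, "y": 0, "z": 1, "turn": 0, "jaw": 4.6}, {"x": 0, "y": 0, "z": 1.5, "turn": 0, "jaw": 4.6}, {"x": 0, "y": 0, "z": 2, "turn": 0, "jaw": 4.6}, {"x": 0, "y": 0, "z": 2.5, "turn": 0, "jaw": 4.6}, {"x": 0, "y": 0, "z": 2.5, "turn": 0, "jaw": 4.6}, {"x": 0, "y": 0, "z": 2, "turn": 0, "jaw": 4.6}, {"x": 0, "y": -0.8, "z": 1.5, "turn": 0, "jaw": 4.6}]}}

```text
t: 20.33
tool_pos: [0.4654, 0.2876, 0.1546]
tool_rot: [0.003, 2.22, -2.22]
contact_force: [1.1, -0.2, 0.8]
opening: 0.048
```

Call:
{"name": "play_rows", "arguments": {"moves": [{"x": 0, "y": -2, "z": 0, "turn": 0, "jaw": 4.6}, {"x": -0.1, "y": -2.5, "z": 0, "turn": 0, "jaw": 4.6}, {"x": -0.1, "y": -2.5, "z": 0, "turn": 0, "jaw": 4.6}, {"x": -0.1, "y": -2.5, "z": 0, "turn": 0, "jaw": 4.6}, {"x": -0.1, "y": -2.5, "z": 0, "turn": 0, "jaw": 4.6}, {"x": -0.1, "y": -2.5, "z": 0, "turn": 0, "jaw": 4.6}, {"x": -0.1, "y": -2.5, "z": 0, "turn": 0, "jaw": 4.6}, {"x": -0.1, "y": -2.5, "z": 0, "turn": 0, "jaw": 4.6}]}}

```text
t: 21.0
tool_pos: [0.457, 0.0906, 0.1519]
tool_rot: [0.0, -2.219, 2.222]
contact_force: [0.2, 0.1, -0.5]
opening: 0.0481
```

Call:
{"name": "play_rows", "arguments": {"moves": [{"x": -0.1, "y": -2.5, "z": 0, "turn": 0, "jaw": 4.6}, {"x": -0.1, "y": -2.5, "z": 0, "turn": 0, "jaw": 4.6}, {"x": -0.1, "y": -2.5, "z": 0, "turn": 0, "jaw": 4.6}, {"x": -0.1, "y": -2.5, "z": 0, "turn": 0, "jaw": 4.6}, {"x": -0.1, "y": -2.5, "z": 0, "turn": 0, "jaw": 4.6}, {"x": -0.1, "y": -2.5, "z": 0, "turn": 0, "jaw": 4.6}, {"x": -0.1, "y": -2.5, "z": 0, "turn": 0, "jaw": 4.6}, {"x": -0.1, "y": -2.5, "z": 0, "turn": 0, "jaw": 4.6}]}}

```text
t: 21.67
tool_pos: [0.4488, -0.1092, 0.1519]
tool_rot: [0.0, -2.219, 2.221]
contact_force: [0.7, 0.0, -0.5]
opening: 0.0483
```

Call:
{"name": "play_rows", "arguments": {"moves": [{"x": -0.1, "y": -2.5, "z": 0, "turn": 0, "jaw": 4.6}, {"x": -0.1, "y": -2.5, "z": 0, "turn": 0, "jaw": 4.6}, {"x": -0.1, "y": -2.5, "z": 0, "turn": 0, "jaw": 4.6}, {"x": -0.1, "y": -1.5, "z": -1.5, "turn": 0, "jaw": 4.6}, {"x": 0, "y": -0.5, "z": -2, "turn": 0, "jaw": 4.6}, {"x": 0, "y": 0, "z": -2, "turn": 0, "jaw": 4.6}, {"x": 0, "y": 0, "z": -2, "turn": 0, "jaw": 4.6}, {"x": 0, "y": 0, "z": -1, "turn": 0, "jaw": 4.6}]}}

```text
t: 22.33
tool_pos: [0.4436, -0.2021, 0.0642]
tool_rot: [0.004, -2.221, 2.217]
contact_force: [-0.0, 0.1, -2.0]
opening: 0.0487
```

```bash
python3 pos.py|tail -3; python3 held.py .025 c3 0 0 .0195 m,.4435,-.2025;
```

```text
[ 0.4459 -0.2029  0.0675]
 [ 0.4465 -0.2031  0.0682]]
[ 0.4446 -0.2023  0.0656]
[ 0.44674626 -0.20323274  0.06846089]
```

View pics/c3.png

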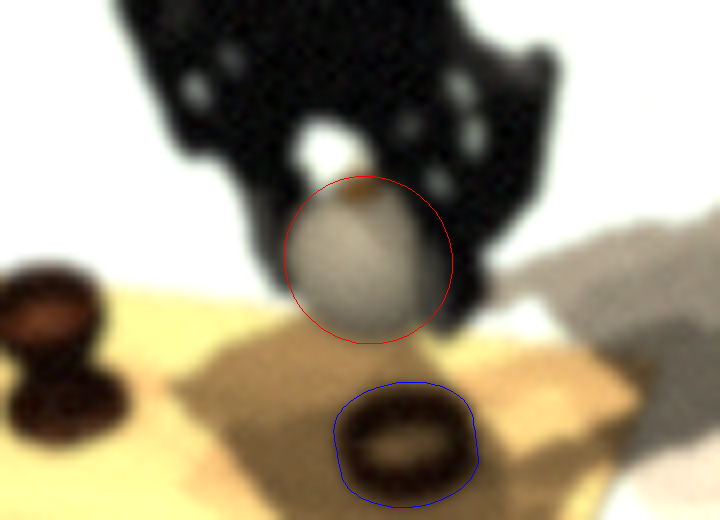

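Call:
{"name": "play_rows", "arguments": {"moves": [{"x": -0.3, "y": 0.1, "z": -0.6, "turn": 0, "jaw": 4.6}, {"x": 0, "y": 0, "z": -1, "turn": 0, "jaw": 4.6}, {"x": 0, "y": 0, "z": -1, "turn": 0, "jaw": 4.6}, {"x": 0, "y": 0, "z": -0.8, "turn": 0, "jaw": 4.6}, {"x": 0, "y": 0, "z": -0.6, "turn": 0, "jaw": 4.6}, {"x": 0, "y": 0, "z": -0.3, "turn": 0, "jaw": 4.6}, {"x": 0, "y": 0, "z": -0.2, "turn": 0, "jaw": 4.6}, {"x": 0, "y": 0, "z": 0, "turn": 0, "jaw": 4.6}]}}

```text
t: 23.35
tool_pos: [0.4428, -0.2017, 0.0214]
tool_rot: [-0.0, -2.221, 2.221]
contact_force: [0.3, 1.0, -0.4]
opening: 0.0487
```

Call:
{"name": "play_rows", "arguments": {"moves": [{"x": 0, "y": 0, "z": 0, "turn": 0, "jaw": 4.6}, {"x": 0, "y": 0, "z": 0, "turn": 0, "jaw": 4.6}, {"x": 0, "y": 0, "z": -0.1, "turn": 0, "jaw": 4.6}, {"x": 0, "y": 0, "z": -0.1, "turn": 0, "jaw": 4.6}, {"x": 0, "y": 0, "z": -0.1, "turn": 0, "jaw": 4.6}, {"x": 0, "y": 0, "z": 0, "turn": 0, "jaw": 4.6}, {"x": 0, "y": 0, "z": 0, "turn": 0, "jaw": 4.6}]}}

```text
t: 23.93
tool_pos: [0.4437, -0.2023, 0.0199]
tool_rot: [0.002, 2.219, -2.222]
contact_force: [0.1, -0.7, 5.3]
opening: 0.0483
```

```bash
cat >st.py <<'E'
from h import *
for i in range(4):
    o=ctrl.get_obs(); print(o["tool_pos"].round(4),o["contact_force"].round(2),round(o["opening"],4)); eyes.get_image("scene")
E
python3 st.py;  python3 held.py .025 c4 0 0 .0195 m,.4435,-.202
```

```text
[ 0.4437 -0.2023  0.0199] [ 0.06 -0.69  5.28] 0.0483
[ 0.4437 -0.2023  0.0198] [-0.28 -1.07  5.11] 0.0485
[ 0.4436 -0.2023  0.0198] [ 0.02 -1.13  5.34] 0.0486
[ 0.4436 -0.2023  0.0198] [0.9  0.19 6.19] 0.0483
[ 0.44365917 -0.20229317  0.01986562]
```

View pics/c4.png

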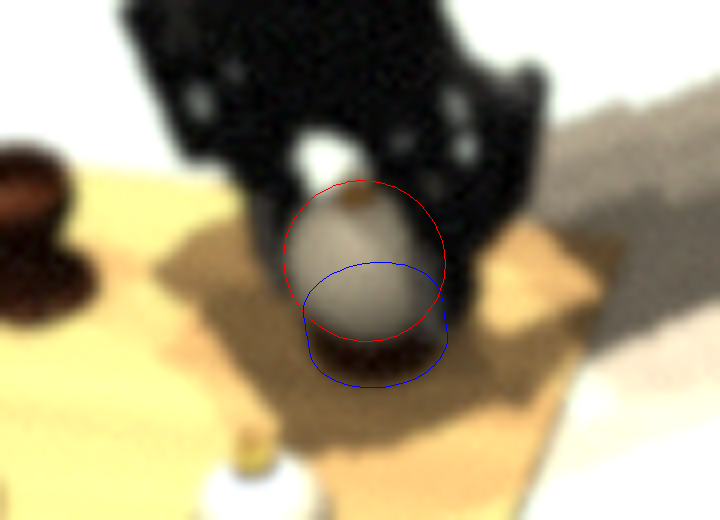

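Contact in z with almost no side force, so it is seated. Releasing.

Call:
{"name": "play_rows", "arguments": {"moves": [{"x": 0, "y": 0, "z": 0.05, "turn": 0, "jaw": 4.9}, {"x": 0, "y": 0, "z": 0, "turn": 0, "jaw": 5.1}, {"x": 0, "y": 0, "z": 0, "turn": 0, "jaw": 5.3}, {"x": 0, "y": 0, "z": 0, "turn": 0, "jaw": 5.6}, {"x": 0, "y": 0, "z": 0, "turn": 0, "jaw": 6.0}, {"x": 0, "y": 0, "z": 0, "turn": 0, "jaw": 6.5}, {"x": 0, "y": 0, "z": 0, "turn": 0, "jaw": 7.0}, {"x": 0, "y": 0, "z": 0, "turn": 0, "jaw": 7.0}]}}

```text
t: 24.85
tool_pos: [0.4427, -0.2015, 0.0191]
tool_rot: [-0.0, -2.221, 2.221]
contact_force: [-0.3, -0.6, -0.3]
opening: 0.07
```

```bash
python3 st.py|tail -1;  python3 held.py .025 c5 0 0 .0195 m,.4435,-.202
```

```text
[ 0.4428 -0.2016  0.0193] [-0.13 -0.14 -0.22] 0.07
[ 0.44277661 -0.20162418  0.01925917]
```

View pics/c5.png

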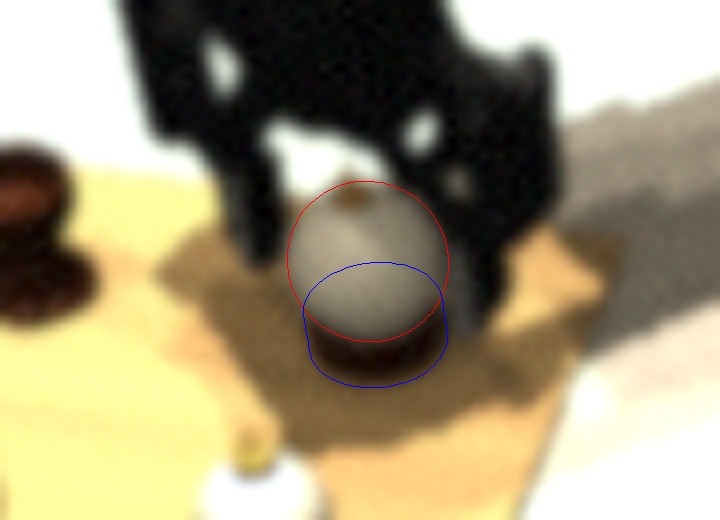

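Call:
{"name": "play_rows", "arguments": {"moves": [{"x": 0, "y": 0, "z": 0.5, "turn": 0, "jaw": 7}, {"x": 0, "y": 0, "z": 1.5, "turn": 0, "jaw": 7}, {"x": 0, "y": 0, "z": 2, "turn": 0, "jaw": 7}, {"x": 0, "y": 0, "z": 2, "turn": 0, "jaw": 7}, {"x": 0, "y": 0, "z": 2, "turn": 0, "jaw": 7}, {"x": 0, "y": 0, "z": 2, "turn": 0, "jaw": 8}, {"x": 0, "y": 0, "z": 1.5, "turn": 0, "jaw": 8}, {"x": 0, "y": 1, "z": 0.5, "turn": 0, "jaw": 8}]}}

```text
t: 25.77
tool_pos: [0.4444, -0.1933, 0.143]
tool_rot: [0.008, 2.216, -2.224]
contact_force: [0.3, -0.4, -0.2]
opening: 0.0803
```

Call:
{"name": "play_rows", "arguments": {"moves": [{"x": 0.7, "y": 2.7, "z": 0, "turn": 0, "jaw": 8}, {"x": 0.7, "y": 2.7, "z": 0, "turn": 0, "jaw": 8}, {"x": 0.7, "y": 2.7, "z": 0, "turn": 0, "jaw": 8}, {"x": 0.7, "y": 2.7, "z": 0, "turn": 0, "jaw": 8}, {"x": 0.7, "y": 2.7, "z": 0, "turn": 0, "jaw": 8}, {"x": 0.7, "y": 2.7, "z": 0, "turn": 0, "jaw": 8}, {"x": 0.7, "y": 2.7, "z": 0, "turn": 0, "jaw": 8}, {"x": 0.7, "y": 2.7, "z": 0, "turn": 0, "jaw": 8}]}}

```text
t: 26.43
tool_pos: [0.4981, 0.0265, 0.1386]
tool_rot: [0.001, -2.221, 2.22]
contact_force: [-0.8, -0.3, 0.2]
opening: 0.0797
```

Call:
{"name": "play_rows", "arguments": {"moves": [{"x": 0.7, "y": 2.7, "z": 0, "turn": 0, "jaw": 8}, {"x": 0.7, "y": 2.7, "z": 0, "turn": 0, "jaw": 8}, {"x": 0.7, "y": 2.7, "z": 0, "turn": 0, "jaw": 8}, {"x": 0.7, "y": 2.7, "z": 0, "turn": 0, "jaw": 8}, {"x": 0.7, "y": 2.7, "z": 0, "turn": 0, "jaw": 8}, {"x": 0.7, "y": 2.7, "z": 0, "turn": 0, "jaw": 8}, {"x": 0.7, "y": 2.7, "z": 0, "turn": 0, "jaw": 8}, {"x": 0.7, "y": 2.7, "z": 0, "turn": 0, "jaw": 8}]}}

```text
t: 27.1
tool_pos: [0.5539, 0.2423, 0.1384]
tool_rot: [0.002, -2.22, 2.221]
contact_force: [0.4, -0.6, 0.5]
opening: 0.0803
```

Call:
{"name": "play_rows", "arguments": {"moves": [{"x": 0.6, "y": 2.6, "z": 0, "turn": 0, "jaw": 8}, {"x": 0.3, "y": 2.0, "z": 0, "turn": 0, "jaw": 8}, {"x": 0.2, "y": 1.2, "z": 0, "turn": 0, "jaw": 8}, {"x": 0, "y": 0, "z": -1, "turn": 0, "jaw": 8}, {"x": 0, "y": 0, "z": -1.5, "turn": 0, "jaw": 8}, {"x": 0, "y": 0, "z": -1, "turn": 0, "jaw": 8}, {"x": 0, "y": 0, "z": 0, "turn": 0, "jaw": 8}, {"x": 0, "y": 0, "z": 0, "turn": 0, "jaw": 8}]}}

```text
t: 27.77
tool_pos: [0.5645, 0.2968, 0.102]
tool_rot: [0.002, -2.217, 2.22]
contact_force: [0.0, -0.7, 0.5]
opening: 0.08
```

```bash
python3 pos.py|tail -2; python3 - <<'E'
from h import *
d=cam("scene");cv2.imwrite("pics/full2.png",d["img"][:,:,::-1])
E
python3 look.py d1 "(.5655,.2985,.0435)"
```

```text
[0.5664 0.2982 0.1052]]
[0.5658 0.2976 0.1041]
28.1167 [0.5663 0.2984 0.1051] 0.07956069528866293
top [array([176.9, 215.5])]
scene [array([384.1, 250.5])]
```

View pics/full2.png

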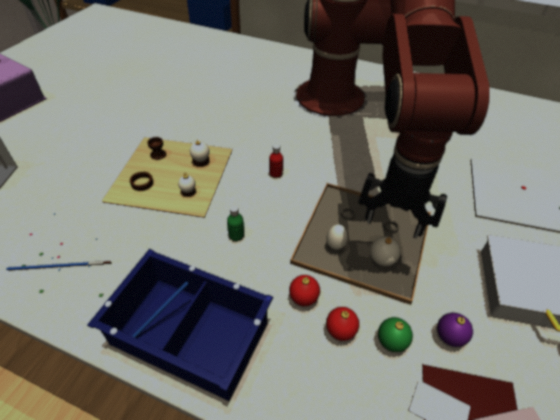

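View pics/d1_scene.png

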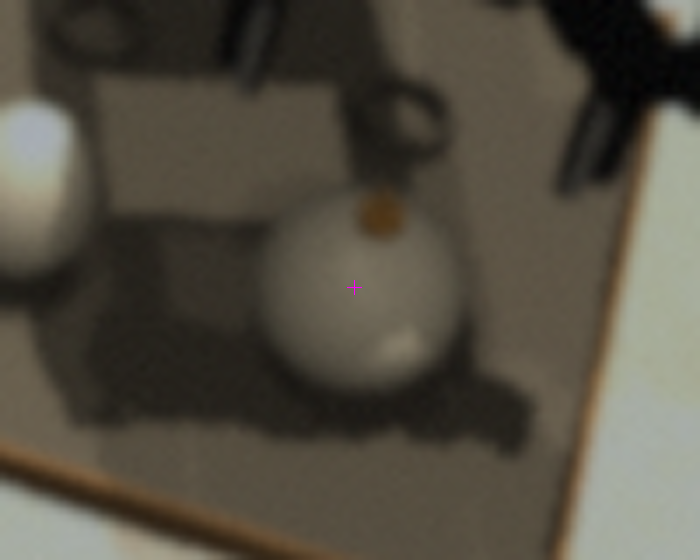

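Call:
{"name": "play_rows", "arguments": {"moves": [{"x": 0, "y": 0, "z": -1, "turn": 0, "jaw": 8}, {"x": 0, "y": 0, "z": -1.5, "turn": 0, "jaw": 8}, {"x": 0, "y": 0, "z": -1.5, "turn": 0, "jaw": 8}, {"x": 0, "y": 0, "z": -1.5, "turn": 0, "jaw": 8}, {"x": 0, "y": 0, "z": -1, "turn": 0, "jaw": 8}, {"x": 0, "y": 0, "z": -0.6, "turn": 0, "jaw": 8}, {"x": 0, "y": 0, "z": 0, "turn": 0, "jaw": 8}, {"x": 0, "y": 0, "z": 0, "turn": 0, "jaw": 8}]}}

```text
t: 28.88
tool_pos: [0.5656, 0.2983, 0.0327]
tool_rot: [0.0, -2.22, 2.221]
contact_force: [0.2, 0.1, -0.3]
opening: 0.08
```

```bash
python3 pos.py|tail -2; python3 held.py .03 d2 0 0 .0095
```

```text
[0.5665 0.2987 0.0344]]
[0.5664 0.2986 0.034 ]
[0.5663981  0.29861978 0.03426381]
```

View pics/d2.png

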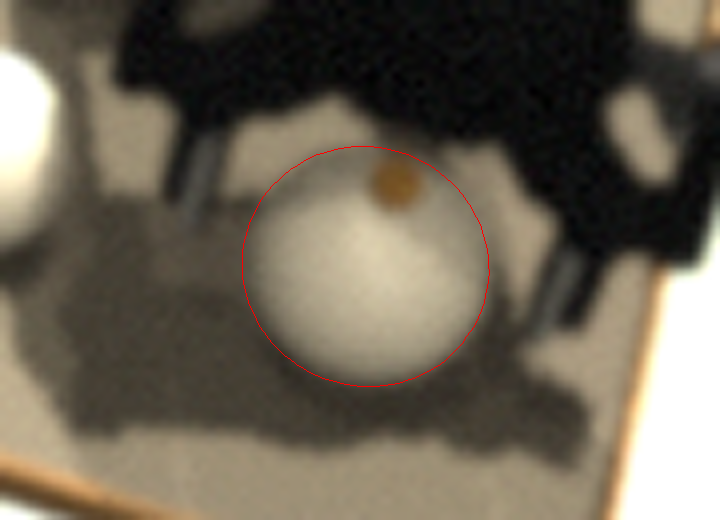

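Call:
{"name": "play_rows", "arguments": {"moves": [{"x": 0, "y": -0.1, "z": -0.3, "turn": 0, "jaw": 8}, {"x": 0, "y": 0, "z": -0.4, "turn": 0, "jaw": 8}, {"x": 0, "y": 0, "z": -0.3, "turn": 0, "jaw": 8}, {"x": 0, "y": 0, "z": 0, "turn": 0, "jaw": 7.4}, {"x": 0, "y": 0, "z": 0, "turn": 0, "jaw": 6.8}, {"x": 0, "y": 0, "z": 0, "turn": 0, "jaw": 6.4}, {"x": 0, "y": 0, "z": 0, "turn": 0, "jaw": 6.2}, {"x": 0, "y": 0, "z": 0, "turn": 0, "jaw": 6.0}]}}

```text
t: 29.9
tool_pos: [0.5664, 0.2985, 0.0243]
tool_rot: [0.003, 2.224, -2.218]
contact_force: [-0.4, 3.1, 1.0]
opening: 0.0601
```

Call:
{"name": "play_rows", "arguments": {"moves": [{"x": 0, "y": 0, "z": 0, "turn": 0, "jaw": 5.6}, {"x": 0, "y": 0, "z": 0, "turn": 0, "jaw": 5.6}, {"x": 0, "y": 0, "z": 0, "turn": 0, "jaw": 5.6}, {"x": 0, "y": 0, "z": 0, "turn": 0, "jaw": 5.6}, {"x": 0, "y": 0, "z": 0, "turn": 0, "jaw": 5.6}], "squeeze": 32}}

```text
t: 30.32
tool_pos: [0.5665, 0.2986, 0.0246]
tool_rot: [0.003, 2.223, -2.218]
contact_force: [-1.9, 4.9, 5.6]
opening: 0.0587
```

```bash
python3 st.py|tail -2; python3 held.py .03 d3 0 0 .0198
```

```text
[0.5665 0.2986 0.0246] [-0.73  4.29  5.14] 0.0584
[0.5665 0.2986 0.0246] [-1.34  4.9   5.12] 0.0583
[0.56651684 0.298593   0.02460622]
```

View pics/d3.png

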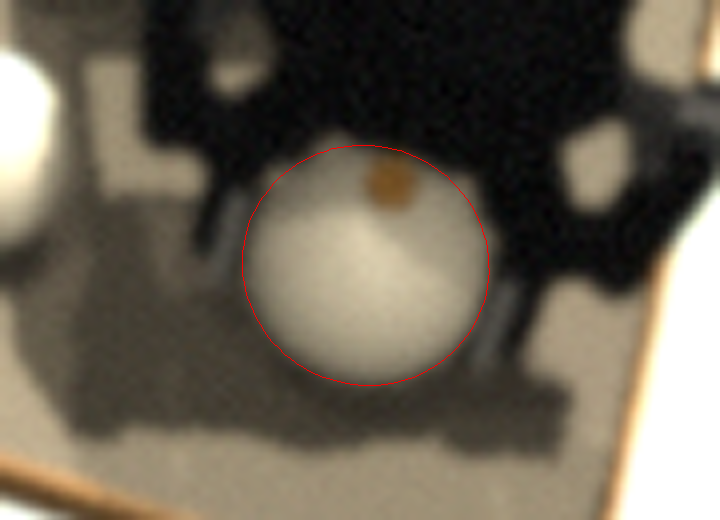

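Call:
{"name": "play_rows", "arguments": {"moves": [{"x": 0, "y": 0, "z": 0.5, "turn": 0, "jaw": 5.6}, {"x": 0, "y": 0, "z": 1, "turn": 0, "jaw": 5.6}, {"x": 0, "y": 0, "z": 1.5, "turn": 0, "jaw": 5.6}, {"x": 0, "y": 0, "z": 2, "turn": 0, "jaw": 5.6}, {"x": 0, "y": 0, "z": 2.5, "turn": 0, "jaw": 5.6}, {"x": 0, "y": 0, "z": 2.5, "turn": 0, "jaw": 5.6}, {"x": 0, "y": 0, "z": 2, "turn": 0, "jaw": 5.6}, {"x": 0, "y": -0.7, "z": 1.5, "turn": 0, "jaw": 5.6}]}}

```text
t: 31.23
tool_pos: [0.5667, 0.2908, 0.1621]
tool_rot: [0.004, 2.221, -2.218]
contact_force: [0.6, 0.6, -1.6]
opening: 0.0582
```

Call:
{"name": "play_rows", "arguments": {"moves": [{"x": 0, "y": -1.5, "z": 0, "turn": 0, "jaw": 5.6}, {"x": 0, "y": -2.5, "z": 0, "turn": 0, "jaw": 5.6}, {"x": 0, "y": -2.5, "z": 0, "turn": 0, "jaw": 5.6}, {"x": 0, "y": -2.5, "z": 0, "turn": 0, "jaw": 5.6}, {"x": 0, "y": -2.5, "z": 0, "turn": 0, "jaw": 5.6}, {"x": 0, "y": -2.5, "z": 0, "turn": 0, "jaw": 5.6}, {"x": 0, "y": -2.5, "z": 0, "turn": 0, "jaw": 5.6}, {"x": 0, "y": -2.5, "z": 0, "turn": 0, "jaw": 5.6}]}}

```text
t: 31.9
tool_pos: [0.5643, 0.0977, 0.1566]
tool_rot: [0.002, -2.218, 2.22]
contact_force: [0.5, 0.2, -0.7]
opening: 0.0585
```

Call:
{"name": "play_rows", "arguments": {"moves": [{"x": 0, "y": -2.5, "z": 0, "turn": 0, "jaw": 5.6}, {"x": 0, "y": -2.5, "z": 0, "turn": 0, "jaw": 5.6}, {"x": 0, "y": -2.5, "z": 0, "turn": 0, "jaw": 5.6}, {"x": 0, "y": -2.5, "z": 0, "turn": 0, "jaw": 5.6}, {"x": 0, "y": -2.5, "z": 0, "turn": 0, "jaw": 5.6}, {"x": 0, "y": -2.5, "z": 0, "turn": 0, "jaw": 5.6}, {"x": 0, "y": -2.5, "z": 0, "turn": 0, "jaw": 5.6}, {"x": 0, "y": -2.5, "z": 0, "turn": 0, "jaw": 5.6}]}}

```text
t: 32.57
tool_pos: [0.5638, -0.1019, 0.1566]
tool_rot: [0.002, -2.219, 2.219]
contact_force: [0.2, -0.4, -1.1]
opening: 0.0584
```

Call:
{"name": "play_rows", "arguments": {"moves": [{"x": 0.1, "y": -2.5, "z": 0, "turn": 0, "jaw": 5.6}, {"x": 0.1, "y": -2.5, "z": 0, "turn": 0, "jaw": 5.6}, {"x": 0.1, "y": -2.5, "z": 0, "turn": 0, "jaw": 5.6}, {"x": 0.1, "y": -2.5, "z": 0, "turn": 0, "jaw": 5.6}, {"x": 0.1, "y": -2.5, "z": 0, "turn": 0, "jaw": 5.6}, {"x": 0.1, "y": -2.5, "z": 0, "turn": 0, "jaw": 5.6}, {"x": 0, "y": -2, "z": 0, "turn": 0, "jaw": 5.6}, {"x": 0, "y": -1.5, "z": -1, "turn": 0, "jaw": 5.6}]}}

```text
t: 33.23
tool_pos: [0.571, -0.2879, 0.1489]
tool_rot: [-0.004, -2.219, 2.223]
contact_force: [-0.3, 0.2, -0.0]
opening: 0.0587
```

Call:
{"name": "play_rows", "arguments": {"moves": [{"x": 0, "y": -0.5, "z": -1.5, "turn": 0, "jaw": 5.6}, {"x": 0, "y": 0, "z": -2, "turn": 0, "jaw": 5.6}, {"x": 0, "y": 0, "z": -2, "turn": 0, "jaw": 5.6}, {"x": 0, "y": 0, "z": -1.5, "turn": 0, "jaw": 5.6}, {"x": 0, "y": 0, "z": 0, "turn": 0, "jaw": 5.6}, {"x": 0, "y": 0, "z": 0, "turn": 0, "jaw": 5.6}]}}

```text
t: 33.73
tool_pos: [0.5704, -0.2884, 0.0758]
tool_rot: [0.004, -2.222, 2.217]
contact_force: [0.2, 0.5, -1.5]
opening: 0.0582
```

```bash
python3 pos.py|tail -3; python3 held.py .03 d4 0 0 .0189 l,.573,-.2895;
```

```text
[ 0.5728 -0.2901  0.08  ]
 [ 0.5728 -0.2901  0.0801]]
[ 0.5721 -0.2895  0.0788]
[ 0.57266896 -0.29005758  0.07989093]
```

View pics/d4.png

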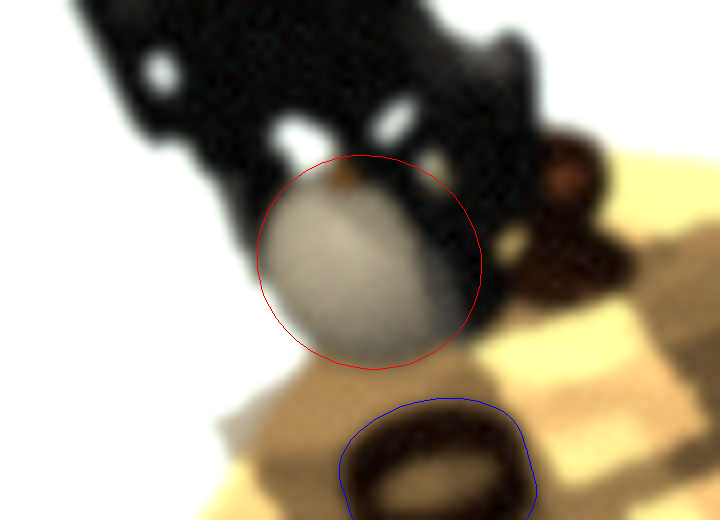

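Call:
{"name": "play_rows", "arguments": {"moves": [{"x": 0, "y": 0.1, "z": -0.6, "turn": 0, "jaw": 5.6}, {"x": 0, "y": 0, "z": -1, "turn": 0, "jaw": 5.6}, {"x": 0, "y": 0, "z": -1.2, "turn": 0, "jaw": 5.6}, {"x": 0, "y": 0, "z": -1, "turn": 0, "jaw": 5.6}, {"x": 0, "y": 0, "z": -0.6, "turn": 0, "jaw": 5.6}, {"x": 0, "y": 0, "z": -0.4, "turn": 0, "jaw": 5.6}, {"x": 0, "y": 0, "z": -0.2, "turn": 0, "jaw": 5.6}, {"x": 0, "y": 0, "z": 0, "turn": 0, "jaw": 5.6}]}}

```text
t: 34.75
tool_pos: [0.5725, -0.2891, 0.0287]
tool_rot: [0.002, 2.22, -2.222]
contact_force: [0.5, -0.3, 2.8]
opening: 0.0581
```

Call:
{"name": "play_rows", "arguments": {"moves": [{"x": 0, "y": 0, "z": 0, "turn": 0, "jaw": 5.6}, {"x": 0, "y": 0, "z": 0, "turn": 0, "jaw": 5.6}, {"x": 0, "y": 0, "z": -0.1, "turn": 0, "jaw": 5.6}, {"x": 0, "y": 0, "z": -0.1, "turn": 0, "jaw": 5.6}, {"x": 0, "y": 0, "z": -0.1, "turn": 0, "jaw": 5.6}, {"x": 0, "y": 0, "z": -0.1, "turn": 0, "jaw": 5.6}, {"x": 0, "y": 0, "z": 0, "turn": 0, "jaw": 5.6}, {"x": 0, "y": 0, "z": 0, "turn": 0, "jaw": 5.6}]}}

```text
t: 35.42
tool_pos: [0.5739, -0.2897, 0.0271]
tool_rot: [0.006, 2.217, -2.222]
contact_force: [1.3, 0.0, 8.6]
opening: 0.0584
```

```bash
python3 st.py;  python3 held.py .03 d5 0 0 .0189 l,.573,-.289
```

```text
[ 0.5739 -0.2897  0.0271] [1.25 0.02 8.58] 0.0584
[ 0.5739 -0.2897  0.0271] [2.13 0.13 8.92] 0.0584
[ 0.5739 -0.2897  0.0271] [2.12 0.21 8.55] 0.0585
[ 0.5739 -0.2897  0.0271] [1.82 0.   9.64] 0.0584
[ 0.57387491 -0.28973352  0.02713617]
```

View pics/d5.png

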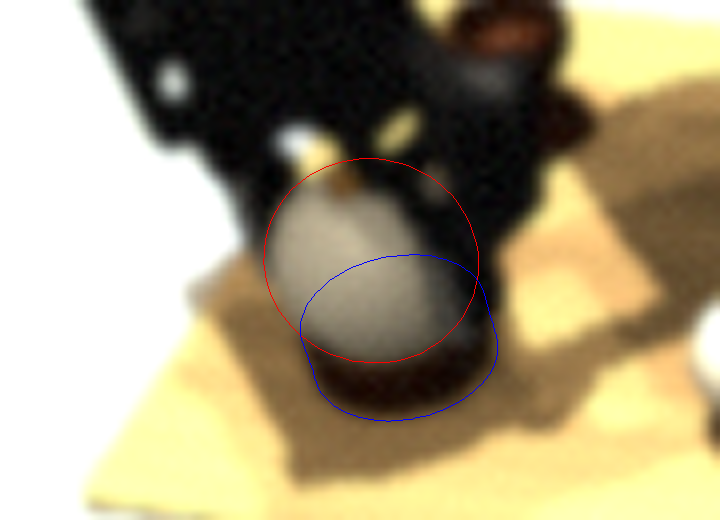

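Call:
{"name": "play_rows", "arguments": {"moves": [{"x": 0, "y": 0, "z": 0.1, "turn": 0, "jaw": 5.9}, {"x": 0, "y": 0, "z": 0, "turn": 0, "jaw": 6.1}, {"x": 0, "y": 0, "z": 0, "turn": 0, "jaw": 6.3}, {"x": 0, "y": 0, "z": 0, "turn": 0, "jaw": 6.6}, {"x": 0, "y": 0, "z": 0, "turn": 0, "jaw": 7.0}, {"x": 0, "y": 0, "z": 0, "turn": 0, "jaw": 7.5}, {"x": 0, "y": 0, "z": 0, "turn": 0, "jaw": 8.0}, {"x": 0, "y": 0, "z": 0, "turn": 0, "jaw": 8.0}]}}

```text
t: 36.33
tool_pos: [0.5716, -0.2885, 0.0249]
tool_rot: [-0.0, -2.221, 2.22]
contact_force: [-1.3, 0.4, -0.4]
opening: 0.0803
```

```bash
python3 st.py|tail -1;  python3 held.py .03 d6 0 0 .0189 l,.573,-.289
```

```text
[ 0.5718 -0.2886  0.0252] [-0.06 -0.63  0.3 ] 0.0803
[ 0.57177144 -0.28865058  0.02525389]
```

View pics/d6.png

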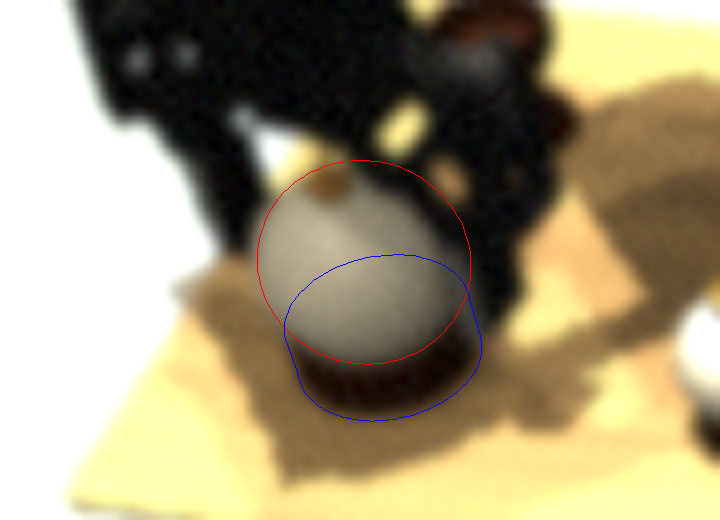

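Call:
{"name": "play_rows", "arguments": {"moves": [{"x": 0, "y": 0, "z": 0.5, "turn": 0, "jaw": 8}, {"x": 0, "y": 0, "z": 1.5, "turn": 0, "jaw": 8}, {"x": 0, "y": 0, "z": 2, "turn": 0, "jaw": 8}, {"x": 0, "y": 0, "z": 2, "turn": 0, "jaw": 8}, {"x": 0, "y": 0, "z": 2, "turn": 0, "jaw": 8}, {"x": 0, "y": 0, "z": 2, "turn": 0, "jaw": 6.8}, {"x": 0, "y": 0, "z": 1, "turn": 0, "jaw": 6.8}, {"x": 0, "y": 1, "z": 0.5, "turn": 0, "jaw": 6.8}]}}

```text
t: 37.25
tool_pos: [0.5731, -0.2805, 0.1442]
tool_rot: [0.008, 2.216, -2.224]
contact_force: [-0.1, -0.2, 1.0]
opening: 0.0682
```

Call:
{"name": "play_rows", "arguments": {"moves": [{"x": -0.1, "y": 2.7, "z": 0, "turn": 0, "jaw": 6.8}, {"x": -0.1, "y": 2.7, "z": 0, "turn": 0, "jaw": 6.8}, {"x": -0.1, "y": 2.7, "z": 0, "turn": 0, "jaw": 6.8}, {"x": -0.1, "y": 2.7, "z": 0, "turn": 0, "jaw": 6.8}, {"x": -0.1, "y": 2.7, "z": 0, "turn": 0, "jaw": 6.8}, {"x": 0, "y": 2.7, "z": 0, "turn": 0, "jaw": 6.8}, {"x": 0, "y": 2.7, "z": 0, "turn": 0, "jaw": 6.8}, {"x": 0, "y": 2.7, "z": 0, "turn": 0, "jaw": 6.8}]}}

```text
t: 37.92
tool_pos: [0.5657, -0.0605, 0.1395]
tool_rot: [0.001, -2.221, 2.22]
contact_force: [1.1, -0.8, -0.6]
opening: 0.0683
```

Call:
{"name": "play_rows", "arguments": {"moves": [{"x": 0, "y": 2.7, "z": 0, "turn": 0, "jaw": 6.8}, {"x": 0, "y": 2.7, "z": 0, "turn": 0, "jaw": 6.8}, {"x": 0, "y": 2.7, "z": 0, "turn": 0, "jaw": 6.8}, {"x": 0, "y": 2.7, "z": 0, "turn": 0, "jaw": 6.8}, {"x": 0, "y": 2.7, "z": 0, "turn": 0, "jaw": 6.8}, {"x": 0, "y": 2.7, "z": 0, "turn": 0, "jaw": 6.8}, {"x": 0, "y": 2.7, "z": 0, "turn": 0, "jaw": 6.8}, {"x": 0, "y": 2.5, "z": 0, "turn": 0, "jaw": 6.8}]}}

```text
t: 38.58
tool_pos: [0.5655, 0.1534, 0.1395]
tool_rot: [0.002, -2.221, 2.22]
contact_force: [0.6, 0.9, -0.2]
opening: 0.0683
```

Call:
{"name": "play_rows", "arguments": {"moves": [{"x": 0, "y": 1.7, "z": 0, "turn": 0, "jaw": 6.8}, {"x": 0, "y": 0.5, "z": 0, "turn": 0, "jaw": 6.8}, {"x": 0, "y": 0, "z": -1, "turn": 0, "jaw": 6.8}, {"x": 0, "y": 0, "z": -1.5, "turn": 0, "jaw": 6.8}, {"x": 0, "y": 0, "z": -0.5, "turn": 0, "jaw": 6.8}, {"x": 0, "y": 0, "z": 0, "turn": 0, "jaw": 6.8}, {"x": 0, "y": 0, "z": 0, "turn": 0, "jaw": 6.8}]}}

```text
t: 39.17
tool_pos: [0.5663, 0.1724, 0.1094]
tool_rot: [0.0, -2.219, 2.22]
contact_force: [0.4, 0.1, 0.0]
opening: 0.0677
```

```bash
python3 pos.py|tail -2; python3 - <<'E'
from h import *
d=cam("scene");cv2.imwrite("pics/full3.png",d["img"][:,:,::-1])
E
python3 look.py e1 "(.5665,.198,.034)"
```

```text
[0.5673 0.1732 0.1111]]
[0.5671 0.1729 0.1106]
39.5167 [0.5672 0.1733 0.1109] 0.0682356320817332
top [array([219., 216.])]
scene [array([335.6, 237.9])]
```

View pics/full3.png

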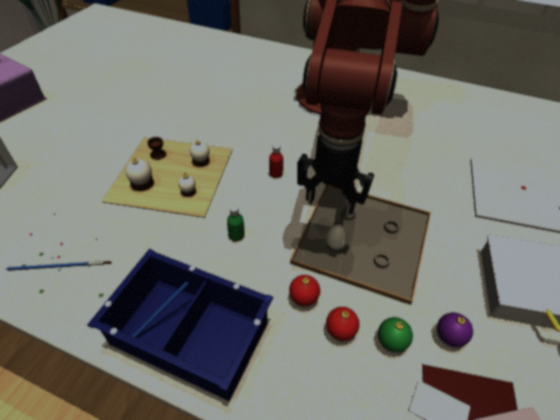

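View pics/e1_scene.png

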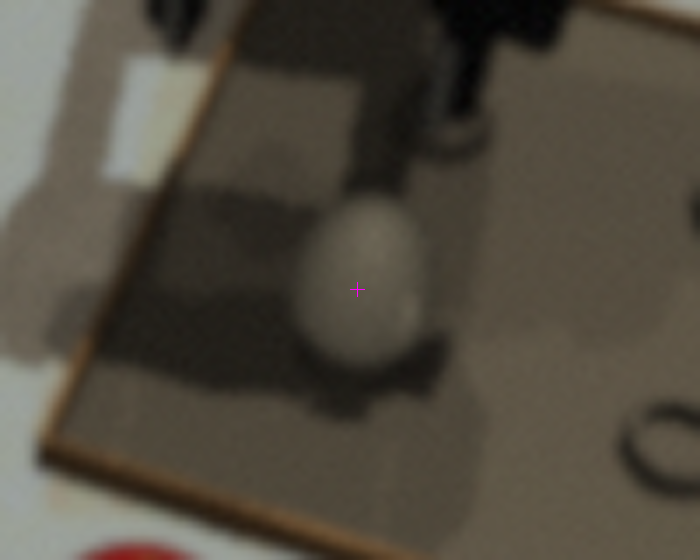

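Call:
{"name": "play_rows", "arguments": {"moves": [{"x": 0, "y": 0.8, "z": 0, "turn": 0, "jaw": 6.8}, {"x": 0, "y": 1.2, "z": 0, "turn": 0, "jaw": 6.8}, {"x": 0, "y": 0.5, "z": -0.5, "turn": 0, "jaw": 6.8}, {"x": 0, "y": 0, "z": -1.5, "turn": 0, "jaw": 6.8}, {"x": 0, "y": 0, "z": -2, "turn": 0, "jaw": 6.8}, {"x": 0, "y": 0, "z": -1.5, "turn": 0, "jaw": 6.8}, {"x": 0, "y": 0, "z": -1, "turn": 0, "jaw": 6.8}, {"x": 0, "y": 0, "z": -0.5, "turn": 0, "jaw": 6.8}]}}

```text
t: 40.28
tool_pos: [0.5654, 0.1987, 0.038]
tool_rot: [0.004, -2.219, 2.221]
contact_force: [-1.1, -0.8, -0.8]
opening: 0.068
```

Call:
{"name": "play_rows", "arguments": {"moves": [{"x": 0, "y": 0, "z": 0, "turn": 0, "jaw": 6.8}, {"x": 0, "y": 0, "z": 0, "turn": 0, "jaw": 6.8}]}}

```text
t: 40.45
tool_pos: [0.5671, 0.1987, 0.0406]
tool_rot: [0.001, 2.221, -2.221]
contact_force: [0.4, -0.3, -0.2]
opening: 0.0677
```

```bash
sed -e 's/ball(r)\[::2\]/egg()[::2]/' held.py > helde.py; python3 pos.py|tail -2; python3 helde.py .022 e2 0 0 -.0036
```

```text
[0.5676 0.1985 0.0414]]
[0.5676 0.1986 0.0413]
[0.56738832 0.19844589 0.04118504]
```

View pics/e2.png

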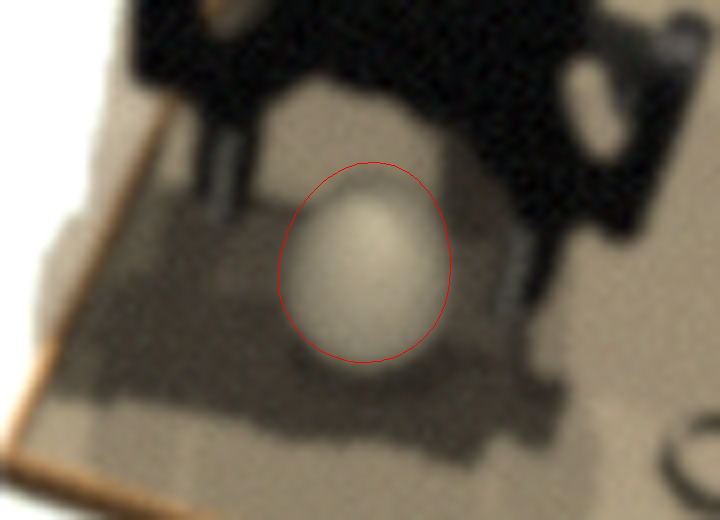

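Call:
{"name": "play_rows", "arguments": {"moves": [{"x": 0, "y": 0, "z": -0.6, "turn": 0, "jaw": 6.8}, {"x": 0, "y": 0, "z": -0.8, "turn": 0, "jaw": 6.8}, {"x": 0, "y": 0, "z": -0.6, "turn": 0, "jaw": 6.8}, {"x": 0, "y": 0, "z": -0.4, "turn": 0, "jaw": 6.8}, {"x": 0, "y": 0, "z": -0.2, "turn": 0, "jaw": 6.8}, {"x": 0, "y": 0, "z": 0, "turn": 0, "jaw": 6.2}, {"x": 0, "y": 0, "z": 0, "turn": 0, "jaw": 5.6}, {"x": 0, "y": 0, "z": 0, "turn": 0, "jaw": 5.0}]}}

```text
t: 41.47
tool_pos: [0.5671, 0.1984, 0.0145]
tool_rot: [0.001, 2.222, -2.221]
contact_force: [-0.4, 0.1, 0.3]
opening: 0.0501
```

Call:
{"name": "play_rows", "arguments": {"moves": [{"x": 0, "y": 0, "z": 0, "turn": 0, "jaw": 4.8}, {"x": 0, "y": 0, "z": 0, "turn": 0, "jaw": 4.6}, {"x": 0, "y": 0, "z": 0, "turn": 0, "jaw": 4.4}, {"x": 0, "y": 0, "z": 0, "turn": 0, "jaw": 4.0}, {"x": 0, "y": 0, "z": 0, "turn": 0, "jaw": 4.0}, {"x": 0, "y": 0, "z": 0, "turn": 0, "jaw": 4.0}, {"x": 0, "y": 0, "z": 0, "turn": 0, "jaw": 4.0}], "squeeze": 40}}

```text
t: 42.05
tool_pos: [0.5673, 0.1991, 0.0151]
tool_rot: [0.002, 2.223, -2.22]
contact_force: [-1.7, 4.2, 5.7]
opening: 0.042
```

```bash
python3 st.py|tail -2; python3 helde.py .022 e3 0 0 .0195
```

```text
[0.5673 0.199  0.0151] [-1.3   4.51  5.58] 0.0417
[0.5673 0.1991 0.0151] [-2.12  4.92  4.82] 0.042
[0.56727918 0.199057   0.01506858]
```

View pics/e3.png

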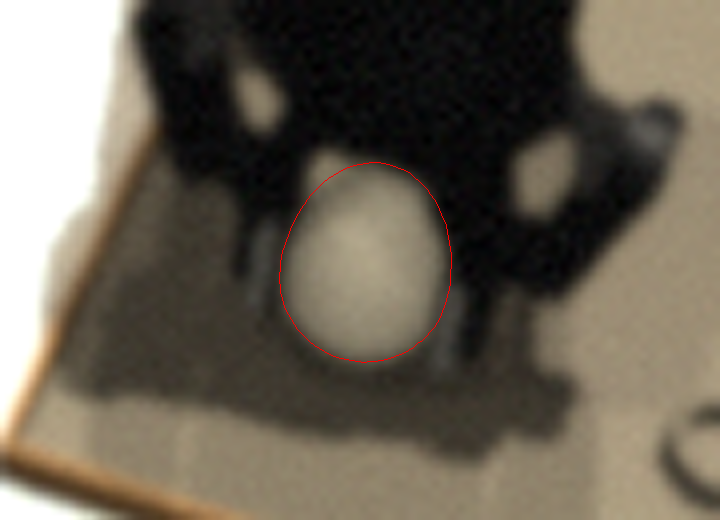

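Call:
{"name": "play_rows", "arguments": {"moves": [{"x": 0, "y": 0, "z": 0.4, "turn": 0, "jaw": 4}, {"x": 0, "y": 0, "z": 0.8, "turn": 0, "jaw": 4}, {"x": 0, "y": 0, "z": 1.3, "turn": 0, "jaw": 4}, {"x": 0, "y": 0, "z": 2, "turn": 0, "jaw": 4}, {"x": 0, "y": 0, "z": 2.5, "turn": 0, "jaw": 4}, {"x": 0, "y": 0, "z": 2.5, "turn": 0, "jaw": 4}, {"x": 0, "y": 0, "z": 2, "turn": 0, "jaw": 4}, {"x": 0, "y": -0.5, "z": 1.5, "turn": 0, "jaw": 4}]}}

```text
t: 42.97
tool_pos: [0.5677, 0.1935, 0.1478]
tool_rot: [0.004, 2.22, -2.219]
contact_force: [0.2, 0.1, -0.1]
opening: 0.0417
```

Call:
{"name": "play_rows", "arguments": {"moves": [{"x": -0.3, "y": -1.2, "z": 0.5, "turn": 0, "jaw": 4}, {"x": -0.4, "y": -2.0, "z": 0, "turn": 0, "jaw": 4}, {"x": -0.5, "y": -2.4, "z": 0, "turn": 0, "jaw": 4}, {"x": -0.5, "y": -2.4, "z": 0, "turn": 0, "jaw": 4}, {"x": -0.5, "y": -2.4, "z": 0, "turn": 0, "jaw": 4}, {"x": -0.5, "y": -2.4, "z": 0, "turn": 0, "jaw": 4}, {"x": -0.5, "y": -2.4, "z": 0, "turn": 0, "jaw": 4}, {"x": -0.5, "y": -2.4, "z": 0, "turn": 0, "jaw": 4}]}}

```text
t: 43.63
tool_pos: [0.5284, 0.0154, 0.1487]
tool_rot: [0.001, -2.219, 2.221]
contact_force: [0.7, -0.3, -0.2]
opening: 0.0418
```

Call:
{"name": "play_rows", "arguments": {"moves": [{"x": -0.5, "y": -2.4, "z": 0, "turn": 0, "jaw": 4}, {"x": -0.5, "y": -2.4, "z": 0, "turn": 0, "jaw": 4}, {"x": -0.5, "y": -2.4, "z": 0, "turn": 0, "jaw": 4}, {"x": -0.5, "y": -2.4, "z": 0, "turn": 0, "jaw": 4}, {"x": -0.5, "y": -2.4, "z": 0, "turn": 0, "jaw": 4}, {"x": -0.5, "y": -2.4, "z": 0, "turn": 0, "jaw": 4}, {"x": -0.5, "y": -2.4, "z": 0, "turn": 0, "jaw": 4}, {"x": -0.5, "y": -2.4, "z": 0, "turn": 0, "jaw": 4}]}}

```text
t: 44.3
tool_pos: [0.4881, -0.1762, 0.1487]
tool_rot: [0.0, -2.22, 2.22]
contact_force: [-0.4, 0.7, -0.2]
opening: 0.0417
```

Call:
{"name": "play_rows", "arguments": {"moves": [{"x": -0.5, "y": -2.4, "z": 0, "turn": 0, "jaw": 4}, {"x": -0.5, "y": -2.4, "z": 0, "turn": 0, "jaw": 4}, {"x": -0.5, "y": -2.4, "z": 0, "turn": 0, "jaw": 4}, {"x": -0.5, "y": -2.4, "z": 0, "turn": 0, "jaw": 4}, {"x": -0.3, "y": -2.4, "z": 0, "turn": 0, "jaw": 4}, {"x": 0, "y": -1.5, "z": 0, "turn": 0, "jaw": 4}, {"x": 0, "y": -0.7, "z": 0, "turn": 0, "jaw": 4}, {"x": 0, "y": 0, "z": -0.5, "turn": 0, "jaw": 4}]}}

```text
t: 44.97
tool_pos: [0.4668, -0.3182, 0.145]
tool_rot: [-0.004, -2.219, 2.222]
contact_force: [-0.3, -0.2, -0.7]
opening: 0.0416
```

Call:
{"name": "play_rows", "arguments": {"moves": [{"x": 0, "y": 0, "z": -1, "turn": 0, "jaw": 4}, {"x": 0, "y": 0, "z": -1.5, "turn": 0, "jaw": 4}, {"x": 0, "y": 0, "z": -1.5, "turn": 0, "jaw": 4}, {"x": 0, "y": 0, "z": -1, "turn": 0, "jaw": 4}, {"x": 0, "y": 0, "z": -0.5, "turn": 0, "jaw": 4}, {"x": 0, "y": 0, "z": 0, "turn": 0, "jaw": 4}, {"x": 0, "y": 0, "z": 0, "turn": 0, "jaw": 4}]}}

```text
t: 45.55
tool_pos: [0.4669, -0.3161, 0.0891]
tool_rot: [0.001, -2.222, 2.221]
contact_force: [-0.1, 0.2, -1.3]
opening: 0.0417
```

```bash
python3 pos.py|tail -3; python3 helde.py .022 e4 0 0 .0189 c,.467,-.316; sed -i 's/c=(.02,.045)/c=(.021,.005)/' helde.py;python3 look.py e4b "(.467,-.316,.051)"
```

```text
[ 0.4674 -0.3171  0.0904]
 [ 0.4673 -0.317   0.0903]]
[ 0.4673 -0.3168  0.09  ]
[ 0.46716613 -0.31700945  0.09008958]
45.9 [ 0.4671 -0.3169  0.0899] 0.04164906243506244
top [array([434.5, 256.5])]
scene [array([154.7, 141. ])]
```

View pics/e4.png

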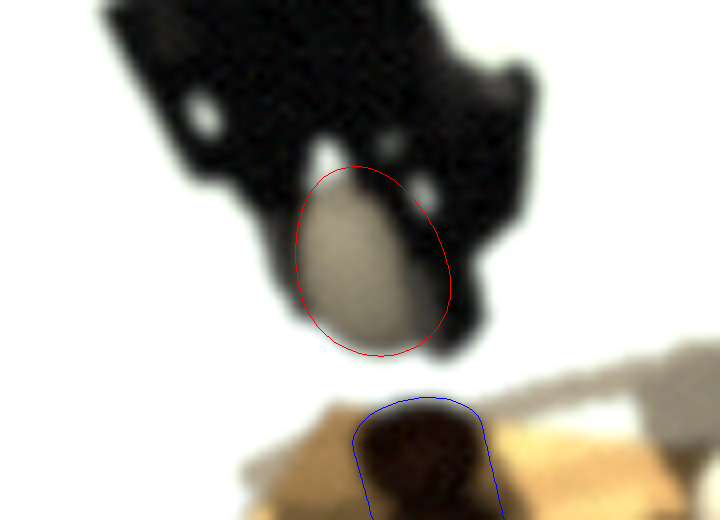

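Call:
{"name": "play_rows", "arguments": {"moves": [{"x": 0, "y": 0.2, "z": -0.6, "turn": 0, "jaw": 4}, {"x": 0, "y": 0, "z": -0.9, "turn": 0, "jaw": 4}, {"x": 0, "y": 0, "z": -0.8, "turn": 0, "jaw": 4}, {"x": 0, "y": 0, "z": -0.4, "turn": 0, "jaw": 4}, {"x": 0, "y": 0, "z": -0.2, "turn": 0, "jaw": 4}, {"x": 0, "y": 0, "z": 0, "turn": 0, "jaw": 4}, {"x": 0, "y": 0, "z": 0, "turn": 0, "jaw": 4}]}}

```text
t: 46.58
tool_pos: [0.4668, -0.3146, 0.0601]
tool_rot: [-0.0, -2.221, 2.221]
contact_force: [-0.8, -0.2, -0.7]
opening: 0.0417
```

```bash
sed -i 's/c=(.021,.005)/c=(.02,.045)/' helde.py; python3 pos.py|tail -2; python3 helde.py .022 e5 0 0 .0189 c,.4675,-.315; python3 - <<'E'
from h import *
d=cam("top");im=d["img"][215:300,390:480,::-1];cv2.imwrite("pics/e5t.png",cv2.resize(im,None,fx=7,fy=7,interpolation=cv2.INTER_CUBIC))
E
```

```text
[ 0.4671 -0.3149  0.0608]]
[ 0.467  -0.3148  0.0606]
[ 0.46699404 -0.31484721  0.060698  ]
```

View pics/e5.png

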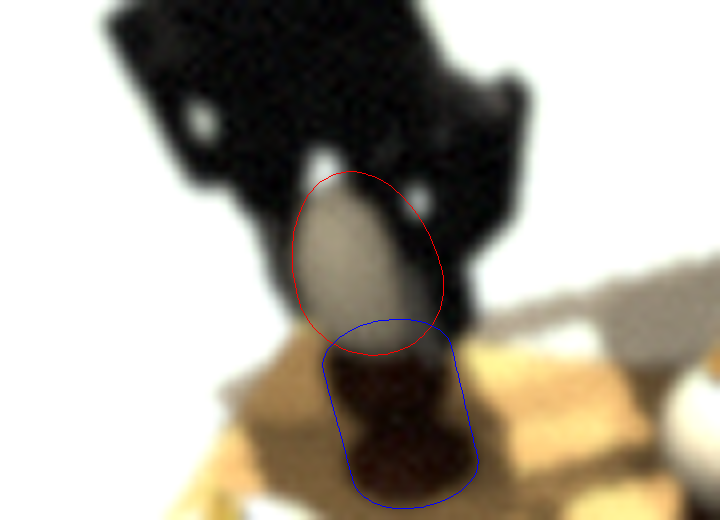

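View pics/e5t.png

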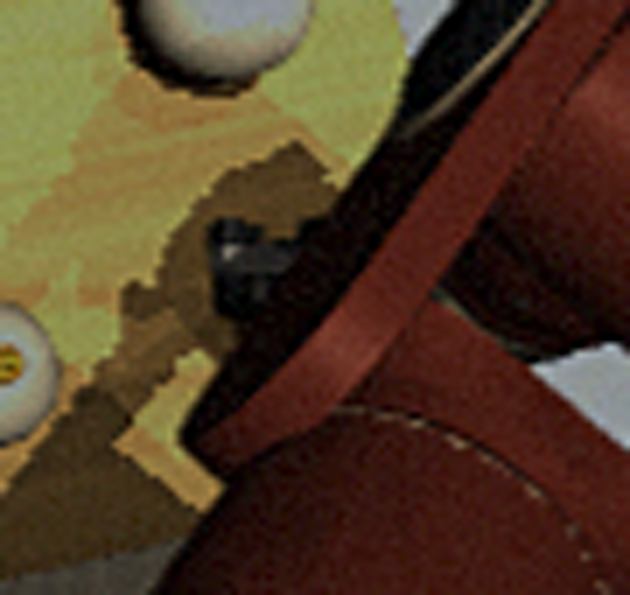

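Call:
{"name": "play_rows", "arguments": {"moves": [{"x": 0, "y": 0, "z": -0.3, "turn": 0, "jaw": 4}, {"x": 0, "y": 0, "z": -0.3, "turn": 0, "jaw": 4}, {"x": 0, "y": 0, "z": -0.3, "turn": 0, "jaw": 4}, {"x": 0, "y": 0, "z": -0.2, "turn": 0, "jaw": 4}, {"x": 0, "y": 0, "z": 0, "turn": 0, "jaw": 4}, {"x": 0, "y": 0, "z": 0, "turn": 0, "jaw": 4}]}}

```text
t: 47.48
tool_pos: [0.4669, -0.3149, 0.0494]
tool_rot: [-0.001, -2.221, 2.222]
contact_force: [0.0, -0.4, 1.1]
opening: 0.0416
```

Call:
{"name": "play_rows", "arguments": {"moves": [{"x": 0, "y": 0, "z": -0.1, "turn": 0, "jaw": 4}, {"x": 0, "y": 0, "z": -0.1, "turn": 0, "jaw": 4}, {"x": 0, "y": 0, "z": 0, "turn": 0, "jaw": 4}, {"x": 0, "y": 0, "z": 0, "turn": 0, "jaw": 4}]}}

```text
t: 47.82
tool_pos: [0.4673, -0.3153, 0.0491]
tool_rot: [0.001, 2.22, -2.222]
contact_force: [-2.9, 1.9, 9.3]
opening: 0.0414
```

```bash
python3 st.py;  python3 helde.py .022 e6 0 0 .0189 c,.4675,-.315
```

```text
[ 0.4673 -0.3153  0.0491] [-2.94  1.9   9.26] 0.0414
[ 0.4674 -0.3153  0.0492] [-3.18  1.35  9.32] 0.0416
[ 0.4673 -0.3153  0.0491] [-2.97  2.63  8.78] 0.0418
[ 0.4673 -0.3153  0.0492] [-3.28  2.14  9.34] 0.0417
[ 0.46732574 -0.31529035  0.04915223]
```

View pics/e6.png

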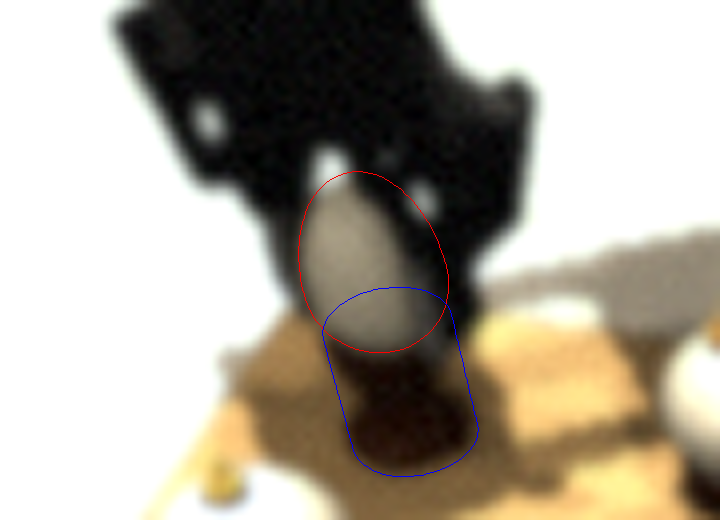

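Call:
{"name": "play_rows", "arguments": {"moves": [{"x": 0, "y": 0, "z": 0.2, "turn": 0, "jaw": 4}, {"x": 0, "y": 0, "z": 0.2, "turn": 0, "jaw": 4}, {"x": -0.2, "y": 0.1, "z": 0, "turn": 0, "jaw": 4}, {"x": 0, "y": 0, "z": 0, "turn": 0, "jaw": 4}, {"x": 0, "y": 0, "z": -0.2, "turn": 0, "jaw": 4}, {"x": 0, "y": 0, "z": -0.2, "turn": 0, "jaw": 4}, {"x": 0, "y": 0, "z": 0, "turn": 0, "jaw": 4}, {"x": 0, "y": 0, "z": 0, "turn": 0, "jaw": 4}]}}

```text
t: 48.73
tool_pos: [0.4656, -0.3147, 0.0492]
tool_rot: [0.002, 2.219, -2.223]
contact_force: [-2.5, 1.0, 8.1]
opening: 0.0416
```

```bash
python3 st.py
```

```text
[ 0.4656 -0.3147  0.0492] [-2.48  1.05  8.14] 0.0416
[ 0.4656 -0.3147  0.0492] [-2.48  0.28  9.28] 0.0414
[ 0.4657 -0.3147  0.0492] [-2.17  0.35  9.17] 0.0414
[ 0.4656 -0.3147  0.0492] [-2.79  1.1   8.79] 0.042
```

```bash
python3 - <<'E'
from h import *
for i in range(4):
    o=ctrl.get_obs(); print(o["wrist_torque"].round(3),o["contact_force"].round(2)); eyes.get_image("scene")
E
python3 helde.py .022 e7 0 0 .0189 c,.4675,-.315
```

```text
[ 0.132  0.398 -0.052] [-2.66  0.45  8.85]
[ 0.063  0.389 -0.076] [-1.9   0.88  9.17]
[0.1   0.399 0.009] [-2.28  1.64  8.6 ]
[0.161 0.404 0.002] [-1.96  1.29  8.87]
[ 0.46568126 -0.31475622  0.04927118]
```

View pics/e7.png

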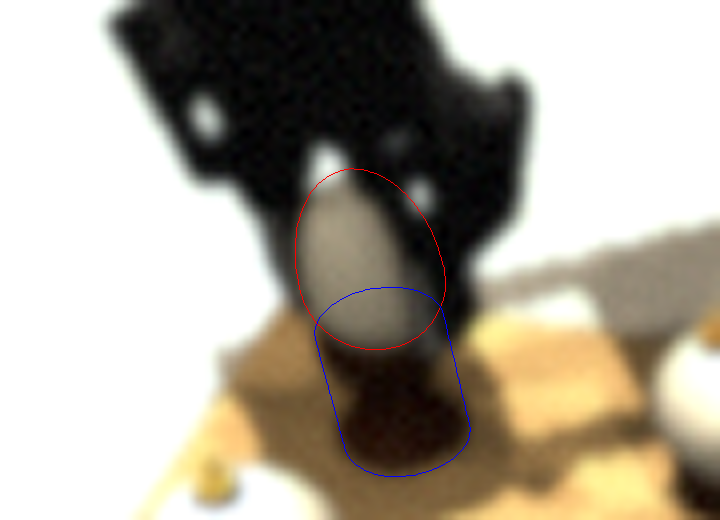

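Call:
{"name": "play_rows", "arguments": {"moves": [{"x": 0, "y": 0, "z": 0.2, "turn": 0, "jaw": 4}, {"x": 0, "y": 0, "z": 0.2, "turn": 0, "jaw": 4}, {"x": 0.05, "y": -0.2, "z": 0, "turn": 0, "jaw": 4}, {"x": 0, "y": 0, "z": 0, "turn": 0, "jaw": 4}, {"x": 0, "y": 0, "z": -0.2, "turn": 0, "jaw": 4}, {"x": 0, "y": 0, "z": -0.2, "turn": 0, "jaw": 4}, {"x": 0, "y": 0, "z": 0, "turn": 0, "jaw": 4}, {"x": 0, "y": 0, "z": 0, "turn": 0, "jaw": 4}]}}

```text
t: 49.85
tool_pos: [0.4656, -0.316, 0.0475]
tool_rot: [0.001, 2.22, -2.222]
contact_force: [0.6, -1.1, 2.4]
opening: 0.0417
```

```bash
cat > st2.py <<'E'
from h import *
P=[]
for i in range(5):
    o=ctrl.get_obs(); P.append(np.r_[o["tool_pos"],o["contact_force"],o["wrist_torque"]]); eyes.get_image("scene")
print(np.mean(P,0).round(4))
E
python3 st2.py
```

```text
[ 0.4656 -0.316   0.0475  0.5619 -1.149   2.3752 -0.1513 -0.0866 -0.0091]
```

Call:
{"name": "play_rows", "arguments": {"moves": [{"x": 0, "y": 0, "z": -0.1, "turn": 0, "jaw": 4}, {"x": 0, "y": 0, "z": 0, "turn": 0, "jaw": 4}, {"x": 0, "y": 0, "z": 0, "turn": 0, "jaw": 4}, {"x": 0, "y": 0, "z": 0, "turn": 0, "jaw": 4}]}}

```text
t: 50.43
tool_pos: [0.4659, -0.3163, 0.0472]
tool_rot: [0.002, 2.219, -2.223]
contact_force: [0.6, -1.5, 5.7]
opening: 0.0419
```

```bash
python3 st2.py; python3 helde.py .022 e8 0 0 .0189 c,.4675,-.315
```

```text
[ 4.6590e-01 -3.1630e-01  4.7200e-02  1.0710e+00 -1.2759e+00  5.7440e+00
 -1.8270e-01 -9.6900e-02 -5.5000e-03]
[ 0.4659033  -0.31625954  0.04717157]
```

View pics/e8.png

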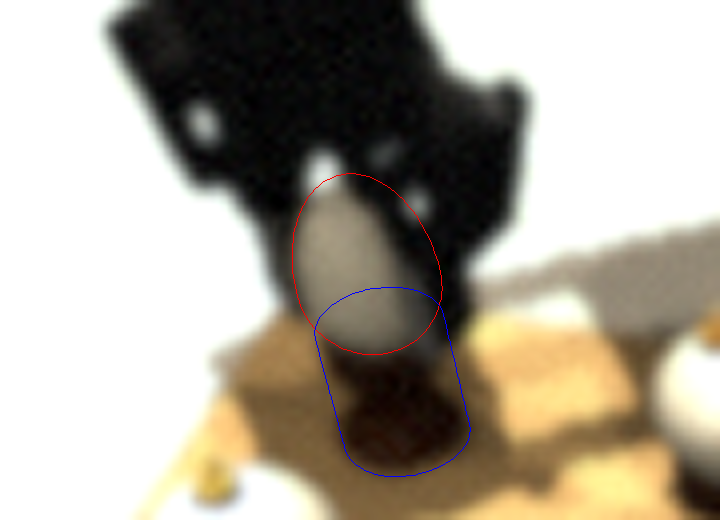

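Call:
{"name": "play_rows", "arguments": {"moves": [{"x": 0, "y": 0, "z": 0.05, "turn": 0, "jaw": 4.2}, {"x": 0, "y": 0, "z": 0, "turn": 0, "jaw": 4.3}, {"x": 0, "y": 0, "z": 0, "turn": 0, "jaw": 4.4}, {"x": 0, "y": 0, "z": 0, "turn": 0, "jaw": 4.6}, {"x": 0, "y": 0, "z": 0, "turn": 0, "jaw": 4.9}, {"x": 0, "y": 0, "z": 0, "turn": 0, "jaw": 5.4}, {"x": 0, "y": 0, "z": 0, "turn": 0, "jaw": 6.0}, {"x": 0, "y": 0, "z": 0, "turn": 0, "jaw": 6.5}]}}

```text
t: 51.4
tool_pos: [0.465, -0.3153, 0.0463]
tool_rot: [0.0, -2.222, 2.22]
contact_force: [-0.3, 0.2, -0.0]
opening: 0.0649
```

```bash
python3 st2.py; python3 helde.py .022 e9 0 0 .0189 c,.4675,-.315
```

```text
[ 0.4651 -0.3154  0.0465  0.182  -0.1052 -0.1903  0.0046  0.0036  0.0078]
[ 0.4652846  -0.31560142  0.04676616]
```

View pics/e9.png

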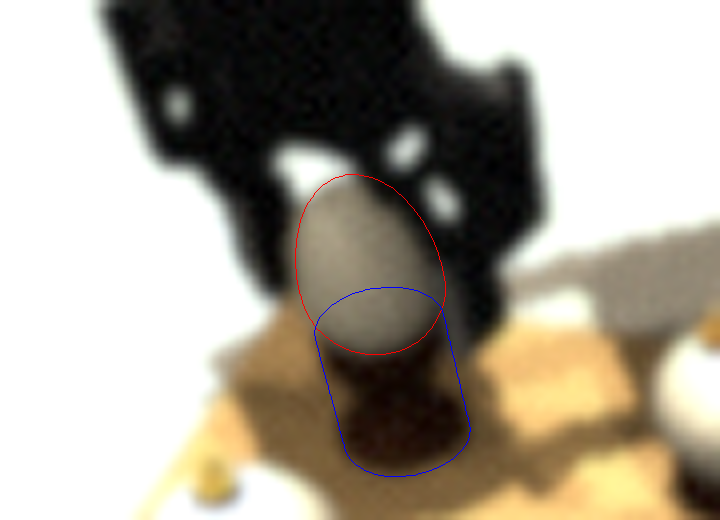

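The egg sits upright in the cup. I'll raise straight up and clear the view.

Call:
{"name": "play_rows", "arguments": {"moves": [{"x": 0, "y": 0, "z": 0.4, "turn": 0, "jaw": 6.5}, {"x": 0, "y": 0, "z": 1, "turn": 0, "jaw": 6.5}, {"x": 0, "y": 0, "z": 1.5, "turn": 0, "jaw": 6.5}, {"x": 0, "y": 0, "z": 2, "turn": 0, "jaw": 6.5}, {"x": 0, "y": 0, "z": 2.5, "turn": 0, "jaw": 6.5}, {"x": 0, "y": 0, "z": 2.5, "turn": 0, "jaw": 6.5}, {"x": 0, "y": 0, "z": 2.5, "turn": 0, "jaw": 6.5}, {"x": 0, "y": 0, "z": 1.5, "turn": 0, "jaw": 6.5}]}}

```text
t: 52.37
tool_pos: [0.4664, -0.3166, 0.1905]
tool_rot: [0.005, 2.216, -2.224]
contact_force: [0.3, -0.7, -0.3]
opening: 0.065
```

Call:
{"name": "play_rows", "arguments": {"moves": [{"x": -1, "y": -2, "z": 0, "turn": 0, "jaw": 6.5}, {"x": -1.5, "y": -2.5, "z": 0, "turn": 0, "jaw": 6.5}, {"x": -1.5, "y": -2.5, "z": 0, "turn": 0, "jaw": 6.5}, {"x": -1.5, "y": -2.5, "z": 0, "turn": 0, "jaw": 6.5}, {"x": -1.5, "y": -2.5, "z": 0, "turn": 0, "jaw": 6.5}, {"x": -1.5, "y": -2.5, "z": 0, "turn": 0, "jaw": 6.5}, {"x": -1.5, "y": -2.5, "z": 0, "turn": 0, "jaw": 6.5}, {"x": -1.5, "y": -2.5, "z": 0, "turn": 0, "jaw": 6.5}]}}

```text
t: 53.03
tool_pos: [0.3495, -0.512, 0.1871]
tool_rot: [0.001, 2.22, -2.223]
contact_force: [0.5, -0.0, -1.5]
opening: 0.0651
```

Call:
{"name": "play_rows", "arguments": {"moves": [{"x": -1, "y": -2, "z": 0, "turn": 0, "jaw": 6.5}, {"x": -1, "y": -2, "z": 0, "turn": 0, "jaw": 6.5}, {"x": -1, "y": -2, "z": 0, "turn": 0, "jaw": 6.5}, {"x": 0, "y": 0, "z": 0, "turn": 0, "jaw": 6.5}, {"x": 0, "y": 0, "z": 0, "turn": 0, "jaw": 6.5}]}}

```text
t: 53.45
tool_pos: [0.3198, -0.5714, 0.1866]
tool_rot: [-0.003, -2.22, 2.221]
contact_force: [0.3, 0.1, -0.4]
opening: 0.0646
```

```bash
python3 - <<'E'
from h import *
o=ctrl.get_obs();print(o["t"],o["tool_pos"])
D={n:cam(n) for n in("top","scene")}
a=cv2.resize(D["top"]["img"][180:310,335:475,::-1],None,fx=4.4,fy=4.4,interpolation=cv2.INTER_CUBIC); cv2.imwrite("pics/f_top.png",a)
a=cv2.resize(D["scene"]["img"][120:250,90:300,::-1],None,fx=3.8,fy=3.8,interpolation=cv2.INTER_CUBIC); cv2.imwrite("pics/f_scene.png",a)
for k in("paint_green","paint_red"):
    for n in D:
        r=pinpoint(n,k); print(k,n,[(round(x["score"],2),np.round(atz(D[n],x["point"],0)[:2],3)) for x in r[:1]])
E
```

```text
53.45 [ 0.31978328 -0.57140781  0.18664453]
paint_green top []
paint_green scene [(0.75, array([ 0.616, -0.01 ]))]
paint_red top []
paint_red scene [(0.61, array([ 0.411, -0.011]))]
```

View pics/f_scene.png

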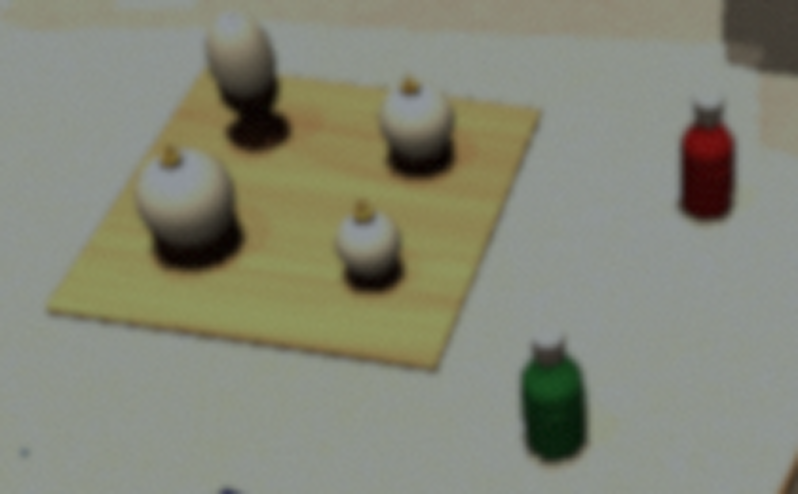

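View pics/f_top.png

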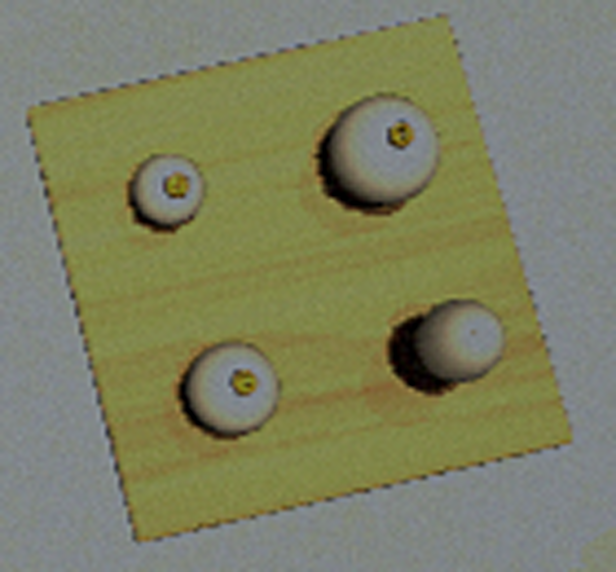

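```bash
python3 - <<'E'
from h import *
D={n:cam(n) for n in("top","scene")}
C={}
for n in D:
    c=D[n]["img"].astype(int); ye=((c[:,:,0]-c[:,:,2]>45)&(c[:,:,1]-c[:,:,2]>25)).astype(np.uint8)
    C[n]=cv2.connectedComponentsWithStats(ye)
    m=regions_of(n,"bauble_large")
for k,(x,y),r,zc in (("small",(.553,-.172),.02,.034),("medium",(.4435,-.202),.025,.040),("large",(.573,-.289),.03,.0455)):
    for n in D:
        z=zc+r+.006; e=proj(D[n],(x,y,z))
        # local yellow
        c=D[n]["img"].astype(int); x0,y0=int(e[0])-6,int(e[1])-6; w=c[y0:y0+13,x0:x0+13]; s=np.clip((w[:,:,0]-w[:,:,2])-35,0,None)
        # exclude board: cap only near
        yy,xx=np.mgrid[0:13,0:13]; s=s*(((xx-6)**2+(yy-6)**2)<25)
        p=(x0+(s*xx).sum()/s.sum(), y0+(s*yy).sum()/s.sum()); print(k,n,"cap-stand offset mm",np.round((atz(D[n],p,z)[:2]-[x,y])*1e3,1))
for k in("ring_small","ring_medium","ring_large","egg_cup","egg"):
    for n in D:
        r=pinpoint(n,k)[:1]; print(k,n,[(round(q["score"],2),np.round(atz(D[n],q["point"],.006 if k!="egg" else .0655)[:2],4)) for q in r])
E
```

```text
small top cap-stand offset mm [-3.1 -3.3]
small scene cap-stand offset mm [-3.3 -4.2]
medium top cap-stand offset mm [-1.7 -3.7]
medium scene cap-stand offset mm [3.9 1.6]
large top cap-stand offset mm [-0.6 -4.1]
large scene cap-stand offset mm [-2.1 -4.1]
ring_small top []
ring_small scene [(0.7, array([ 0.4172, -0.2132]))]
ring_medium top [(0.15, array([ 0.4698, -0.3311]))]
ring_medium scene [(0.54, array([ 0.4368, -0.2067]))]
ring_large top [(0.54, array([ 0.5733, -0.293 ]))]
ring_large scene [(0.51, array([ 0.5745, -0.2806]))]
egg_cup top [(0.58, array([ 0.4727, -0.319 ]))]
egg_cup scene [(0.63, array([ 0.4071, -0.384 ]))]
egg top [(0.74, array([ 0.4606, -0.3163]))]
egg scene [(0.56, array([ 0.4697, -0.3178]))]
```

```bash
python3 -c "
from station import finish_job
print(finish_job())"
```

```text
the job is handed in; nothing more can be done
None
```

I moved all four blanks from the carton to their stands and handed the job in at about 54 s. The hand-in reported no verdict. The three baubles are on the small, middle and widest rings, and the egg is blunt end down in the cup. Nothing was dropped, and I left the coloured look-alikes alone.

**Last checks:**
- **Pictures:** both cameras showed every blank down in its stand, with the caps and the egg's narrow end up and the stands flat. The arm was clear of everything.
- **Cap position:** the caps measured up to about 5 mm off their stand axes. About 4–5 mm of that is how far the two cameras disagreed with each other all along. If it were all real, it would be a lean of about 0.2 rad, against the 0.4 allowed.
- **Bottles:** in the scene camera both bottles stood upright. Against the first reading, green came out within 5 mm and red within about 10 mm, which is within that network's scatter. The top-camera network found neither bottle.
- **Networks on the stands:** with the blanks seated, some stand positions were plainly wrong. The small ring and egg cup from the scene camera, for example, were off by several centimetres. I set those aside and relied on the pictures and the contact forces at release.

**Egg:** on the first try a fingertip appeared to be resting on the cup's rim, about 3 mm high. I shifted it 2 mm sideways, lowered it to about 0.6 mm above the expected seat height, and released it there.

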